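Fetch the spice tin from under the rack with the trigger reacher

TASK

The green spice tin has been pushed back under the low wire rack. Take the reacher off its two-pin dock, squeeze its trigger so that its jaws close on the tin under the rack, and with the jaws holding it draw the tin completely out, to stand upright and free on the ledge in front of the rack. Then lower the reacher back onto both pins of its dock, the same way round as before, let go only once it is fully down, and do not touch the tin with the robot itself or disturb the other things on the ledge.

Things in the scene. Friction and masses are not known exactly. Their poses are not given: they have to be found in the camera images.
- reacher: trigger reacher, 245 mm long, 0.32 kg, balanced near its grip; hangs level on both dock pins at the start. Origin at the grip centre; +x to the jaws, +y to the orange fixed half of the handle, z up. Its lowest parts lie at z = -24 mm. Under the handle an aluminium plate: x -80 to 80, y -3 to 27, z -24 to -16 mm, with the two holes
- grip (a point): point to grip (the reacher's origin, frame as the reacher's), between two upright flat slabs, x -26 to 26 mm, z -14 to 22: orange fixed half, outer face at y = 30, red trigger, outer face at y = -30 when free, so 60 mm wide free. Close the fingers along y. The plate and head are all below z = -10, but for the jaws (up to z = 4, x 107 to 165)
- trigger (a joint): travel of the red trigger towards the orange half (reacher's +y): 0 free, 0.026 m full. Spring: 14 N at 0, plus 0.3 N per mm (20 N at 20 mm). The moving jaw travels along equally; jaws meet the tin at about 0.021 (handle 39 mm wide). Gripped 56 to 58 mm wide, the reacher is held by the spring with jaws open. The jaws' midline stays midway between the fingers
- jaw_fixed (a point): middle of the inner face of the fixed black rubber jaw, at (136, 33, -10) mm in the reacher's frame. Both jaws are flat pads, 58 mm long in x (107 to 165) and 28 mm high; behind them, at x 95 to 107, is the cross head, 94 mm wide. Free, the jaws are 66 mm apart, about y = 0
- jaw: the moving black rubber jaw, its inner face at y = -33 mm of the reacher's frame when free; its origin is the reacher's origin shifted along the reacher's y by the trigger's travel, axes as the reacher's
- tin: green plastic spice tin, a round upright cylinder of 46 mm diameter, 70 mm tall with its slightly narrower flip cap (from 58 mm up), about 0.12 kg, standing on the ledge in the low gap under the rack, 108 to 125 mm behind the rack's front edge; origin at the centre of its underside, z up
- rack: fixed steel wire rack, 340 mm wide, 220 deep. Origin on the ledge below the middle of its front edge; +x level into the gap, +y along the edge. The gap is 95 mm high, between legs with inner faces at y = +-156 mm; grid at 95 to 105 mm; guard rails at the front edge rise to 172 mm, so the gripper must lean back from the rack while the reacher is inside
- dock: fixed dark wooden dock block, 170 x 34 x 34 mm, with two upright brass pins. Origin at the centre of its underside, x along it, towards the front pin
- pin_front (a point): axis of the front dock pin at the block's top face (34 mm above the ledge). The pin is 10 mm thick and 22 mm tall, its upper 10 mm a cone that narrows to 3 mm
- pin_rear (a point): the same for the rear pin, 124 mm behind the front one
- hole_front (a point): centre of the reacher's front hole at the plate's underside (reacher frame +62, +12, -24 mm); coincides with pin_front when hung up
- hole_rear (a point): centre of the reacher's rear hole at the plate's underside (reacher frame -62, +12, -24 mm); coincides with pin_rear when hung up
- casserole: bystander: steel casserole with hinged lid, 184 mm across plus side handles, 125 mm tall; origin under its centre
- tumbler_a: bystander: glass tumbler, 68 mm across, 110 mm tall; origin under its centre
- tumbler_b: bystander: glass tumbler, 68 mm across, 110 mm tall; origin under its centre
- chakla: bystander: round wooden chakla (rolling board) on three feet, 210 mm across, 34 mm tall; origin under its centre
- jar: bystander: amber glass jar with steel lid, 68 mm across, 110 mm tall; origin under its centre
- katori: bystander: small copper bowl, 90 mm across, 45 mm tall; origin under its centre
Not all that is in view belongs to the job. There is more than one size of the tin; the job needs the larger. Several things have the shape of the dock; the one meant has the colours described above.

How it is judged:
By the outcome, as a careful person would: the job done as asked, in the order asked, and still so for the second after the job is handed in, with the robot touching nothing.
It also fails if it takes over 56 s, if anything falls off the work surface, if the arm or the gripper's body presses on something with over 40 N, if the wrist force passes 120 N, or if a joint passes its speed limit or range.

ROBOT

A 6-joint arm with a two-finger parallel gripper is mounted at the origin on the work surface. World frame = base frame: x ahead of the robot, y to its left, z up, the work surface at z = 0. Lengths are in m, angles in rad, forces in N, time in s.
With the tool pointing down it reaches from about 0.35 to 0.975 m from the base axis. Payload 4.9 kg.
Tool frame: the origin (TCP) lies at the very end of the fingers, on their centre line; the grasp point (between the pads) lies 19 mm behind it (ctrl.grasp_offset is the distance from the TCP to the grasp point, in m); z points along the fingers, y is the line along which they close (so a half turn about z gives the same grasp; the last joint's range is limited). The gripper opens to 85 mm and grips with 20 to 120 N. Pads are 22 mm wide; open, the fingers measure 114 mm over their backs; the gripper's body (76 mm by 85 mm) begins 54 mm behind the grasp point. The pads swing forward as they close: fully open they stand 13 mm farther back than shut.
Start: joints at [-1.393, 0.053, 1.613, -0, 1.476, -0.119], TCP at [0.183, -0.598, 0.193] pointing down, gripper open.
Joint ranges: [-3.01, 3.01], [-1.01, 2.22], [0.06, 2.58], [-1.02, 4.17], [0.09, 2.62], [-3.14, 3.14]. Speed limits (rad/s): [2.57, 2.57, 3.14, 3.14, 3.14, 3.14].

INTERFACE

Orientations are given as a rotation vector (axis times angle).
In Python, from station import ctrl, optics gives the robot as it stands.
- The arm moves only by the shell command python3 -m handwheel 'ROWS' [OPENING] [FORCE]. ROWS is JSON, a list of rows, each an object of numbers: "tx", "ty", "tz": the shift along the tool's x, y, z in mm; "roll": the turn about the tool's z in rad. A call has 1 to 12 rows; each row shifts and turns the commanded pose from where the row before left it, along the tool's axes as they then stand; what a row does not reach is not made up. A row lasts 1/12 s, in which the tool goes at most 41.7 mm and 7.16 degrees, less where a joint would pass 70% of its speed; a pose out of reach is approached as far as the arm can. A call with a gripper value outside its range is refused whole. OPENING is the finger opening in mm, from 0 to 85.4, set as the call begins (- or left out, the last holds). The fingers move at their own pace and stop on an object; FORCE is the grip in N (left out, the last holds). Time passes only in rows, so rows that do not move let the fingers close. It gives the time, the measured TCP pose, the force, the opening and the grip force at its end, in the units of the state.
- ctrl.get_obs(): the state, without advancing time (a new reading comes with each control period).
- optics.get_image(name): name is "scene" or "top"; returns (picture, depth): 400x640x3 uint8, red, green, blue; 400x640 float32, m along the optical axis (not along the pixel's ray), 0 where there is no reading.
- optics.camera_params(name): a dict with "mtx" (3x3 intrinsics, pixels), "extrinsics" (4x4, takes a point from camera to world coordinates). Camera axes: x right, y down, z forward; pixel columns grow to the right and rows downward; lengths in m; the calibration is good to about 2 mm. A picture is of the moment at which its call begins. camera_params takes no time and is no camera call.
- ctrl.finish_job(): hands the job in; it is judged then, once.
The state is a dict: "t": time; "q": joint angles; "dq": joint speeds; "effort": joint torques, N m; "tool_pos": TCP position; "tool_rot": TCP orientation; "contact_force": force on the tool from outside, world axes, zero at the start; "wrist_torque": the same for the moment, N m; "opening": finger opening in m; "grip_force": force on a finger pad.
Only numpy, scipy, OpenCV 4.12 (cv2) and the standard library are available. Lean on these libraries where they do the work, as an engineer would, in place of code of your own. Each camera call takes 0.05 s, during which the arm holds its last target. There are 200 camera calls.

## Working session

There is one attempt and no reset: what is moved stays moved. The work goes in short steps, Python scripts to look and compute and a shell command to move; the robot and the scene stay as the last step left them, time stands still between calls to the robot, and variables do not carry over. Pictures are saved under pics/ and viewed, at most 10 in all, crops included, and the job is handed in when it is done.

```bash
ls; mkdir -p pics; python3 - <<'E'
from station import ctrl, optics
import cv2,numpy as np
o=ctrl.get_obs(); print({k:np.round(v,3) for k,v in o.items()})
for n in("scene","top"):
    im,d=optics.get_image(n); cv2.imwrite(f"pics/{n}0.png",im[:,:,::-1]); np.savez(f"{n}0.npz",im=im,d=d)
    p=optics.camera_params(n); print(n,p["mtx"].tolist(),np.round(p["extrinsics"],4).tolist())
E
```

```text
pics
{'t': np.float64(0.0), 'q': array([-1.393,  0.053,  1.614, -0.   ,  1.476, -0.119]), 'dq': array([-0.   , -0.001,  0.001, -0.   ,  0.001,  0.001]), 'effort': array([ 0.0000e+00, -3.9368e+01, -3.7018e+01, -0.0000e+00,  7.0000e-03,
       -0.0000e+00]), 'tool_pos': array([ 0.183, -0.597,  0.191]), 'tool_rot': array([-3.105, -0.464,  0.   ]), 'contact_force': array([ 0.239, -0.098, -0.056]), 'wrist_torque': array([-0.005, -0.009,  0.012]), 'grip_force': np.float64(0.0), 'opening': np.float64(0.086)}
scene [[453.282283744874, 0.0, 314.9270503367042], [0.0, 453.282283744874, 189.87420872991552], [0.0, 0.0, 1.0]] [[-0.3355, 0.8141, -0.474, 1.1464], [0.9421, 0.29, -0.1687, 0.2996], [0.0002, -0.5031, -0.8642, 1.2085], [0.0, 0.0, 0.0, 1.0]]
top [[519.7459664953491, 0.0, 312.9703785299881], [0.0, 519.7459664953491, 190.22759834486214], [0.0, 0.0, 1.0]] [[-0.0144, -0.9983, 0.0567, 0.4079], [-0.9997, 0.0154, 0.0178, 0.0557], [-0.0187, -0.0564, -0.9982, 1.8193], [0.0, 0.0, 0.0, 1.0]]
```

View pics/scene0.png

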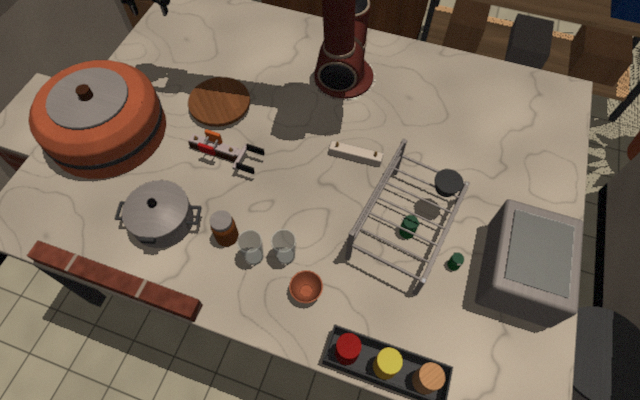

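View pics/top0.png

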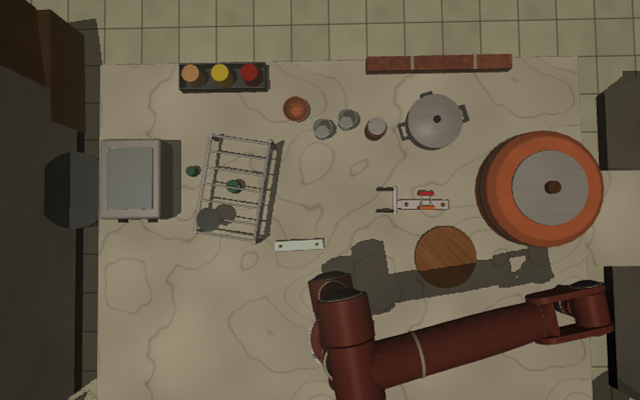

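```bash
python3 - <<'E'
import cv2,numpy as np
a=cv2.imread("pics/top0.png");b=cv2.imread("pics/scene0.png")
c1=cv2.resize(a[175:230,365:465],(800,440),interpolation=cv2.INTER_CUBIC)
c2=cv2.resize(b[125:180,180:280],(800,440),interpolation=cv2.INTER_CUBIC)[:,:]
c1=cv2.resize(c1,(545,300));c2=cv2.resize(c2,(545,300))
cv2.imwrite("pics/crop1.png",np.vstack([c1,c2]))
d1=cv2.resize(a[125:250,180:330],None,fx=2.6,fy=2.6,interpolation=cv2.INTER_CUBIC)
d2=cv2.resize(b[130:300,320:480],None,fx=2.5,fy=2.5,interpolation=cv2.INTER_CUBIC)
h=max(d1.shape[0],d2.shape[0]); P=lambda x:cv2.copyMakeBorder(x,0,h-x.shape[0],0,0,0)
cv2.imwrite("pics/crop2.png",np.hstack([P(d1),P(d2)])); print(d1.shape,d2.shape)
E
```

```text
(325, 390, 3) (425, 400, 3)
```

View pics/crop1.png

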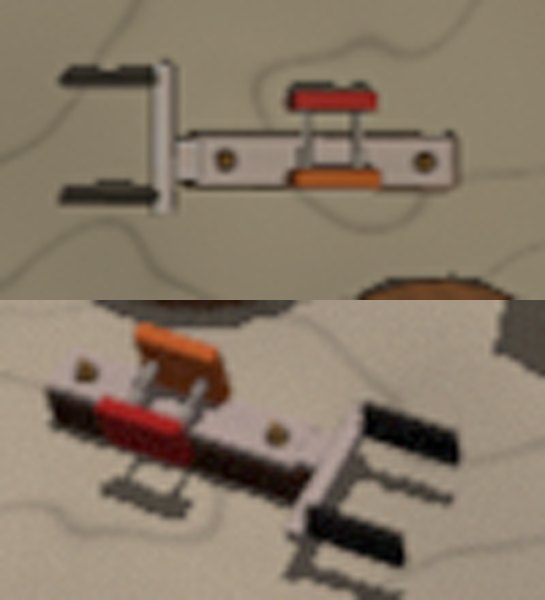

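View pics/crop2.png

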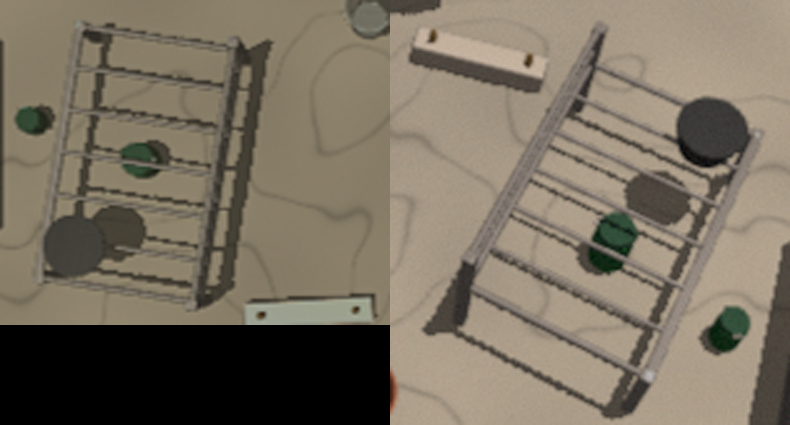

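Top view: the reacher sits with pins at (404,204) and (445,204), red trigger at about (426,194), orange half at (427,208), and jaws on the left (−px, world +y).
Dock candidates are the dark block under the reacher and a white one at (300,244). The dark one fits: it is dark and carries the reacher on its brass pins.
Tins: the one at (234,186), under the rack, is the larger. The one at (192,171), behind the rack, is smaller and free-standing, so it is not meant.
The rack's front, with the high guard rails, is its right edge, (271,141) to (255,241).

```bash
python3 -m handwheel --help 2>&1 | head -20
cat > h.py <<'E'
import numpy as np,cv2
from station import optics
class V:
    def __init__(s,n,f=None):
        p=optics.camera_params(n);s.K=np.array(p["mtx"]);s.T=np.array(p["extrinsics"])
        if f: z=np.load(f);s.im,s.d=z["im"],z["d"]
        else: s.im,s.d=optics.get_image(n)
        s.hsv=cv2.cvtColor(s.im,cv2.COLOR_RGB2HSV)
        v,u=np.mgrid[:400,:640]
        c=np.stack([(u-s.K[0,2])/s.K[0,0]*s.d,(v-s.K[1,2])/s.K[1,1]*s.d,s.d],-1)
        s.P=c@s.T[:3,:3].T+s.T[:3,3]; s.P[s.d==0]=np.nan
    def ray(s,px):
        d=s.T[:3,:3]@np.linalg.inv(s.K)@[px[0],px[1],1.];return s.T[:3,3],d/np.linalg.norm(d)
    def plane(s,px,z):
        o,d=s.ray(px);return o+d*(z-o[2])/d[2]
    def proj(s,p):
        c=s.T[:3,:3].T@(np.array(p)-s.T[:3,3]);q=s.K@c;return q[:2]/q[2]
    def blobs(s,lo,hi,box,mn=4):
        m=cv2.inRange(s.hsv,np.array(lo),np.array(hi));k=np.zeros_like(m);x0,y0,x1,y1=box;k[y0:y1,x0:x1]=m[y0:y1,x0:x1]
        n,l,st,c=cv2.connectedComponentsWithStats(k);return [(st[i,4],st[i,:4],c[i],l==i) for i in range(1,n) if st[i,4]>=mn]
def tri(A,a,B,b):
    o1,d1=A.ray(a);o2,d2=B.ray(b)
    t=np.linalg.lstsq(np.stack([d1,-d2],1),o2-o1,rcond=None)[0];p,q=o1+d1*t[0],o2+d2*t[1]
    return (p+q)/2,np.linalg.norm(p-q)
E
python3 - <<'E'
from h import *
np.set_printoptions(precision=4,suppress=True)
A=V("top","top0.npz");B=V("scene","scene0.npz")
for n,V_,box in(("top",A,(370,175,465,225)),("scn",B,(180,125,280,180))):
    for c,lo,hi in(("red",(0,170,90),(4,255,255)),("red2",(172,170,90),(180,255,255)),("orange",(6,170,90),(16,255,255)),("brass",(10,90,40),(30,200,190)),("black",(0,0,0),(180,255,45))):
        for b in V_.blobs(lo,hi,box):print(n,c,b[0],b[1],b[2],"depth med",np.nanmedian(V_.P[b[3]],0))
for n,V_,box in(("top",A,(180,150,260,220)),("scn",B,(380,190,480,290))):
    for b in V_.blobs((60,90,15),(95,255,255),box,3):print(n,"green",b[0],b[1],b[2],np.nanmedian(V_.P[b[3]],0),"zmax",np.nanpercentile(V_.P[b[3]][:,2],90))
for a,b in(((271.2,141.2),(404.4,140.8)),((255,241.5),(352,233.2))):print("swap?",tri(A,a,B,b))
for a,b in(((271.2,141.2),(352,233.2)),((255,241.5),(404.4,140.8))):print("rackcorner",tri(A,a,B,b))
for V_ in(A,B):
    P=V_.P.reshape(-1,3);k=(P[:,2]>.15)&(P[:,2]<.185)&(P[:,0]>.2)&(P[:,0]<.75)&(P[:,1]>.02)&(P[:,1]<.45);Q=P[k]
    print("rails",len(Q),Q.min(0),Q.max(0),np.polyfit(Q[:,0],Q[:,1],1) if len(Q)>5 else 0)
E
```

```text
invalid input: not JSON, or not a number
top red 45 [419 192  15   3] [426. 193.] depth med [ 0.4917 -0.2906  0.0808]
top orange 44 [419 206  15   3] [426.1591 207.0227] depth med [ 0.4447 -0.2878  0.0877]
top brass 5 [432 192   3   4] [433.4 193.8] depth med [ 0.4915 -0.3319  0.0019]
top brass 8 [405 203   3   3] [405.875 203.875] depth med [ 0.4568 -0.2278  0.0441]
top brass 9 [441 203   4   3] [442.6667 204.1111] depth med [ 0.4549 -0.3508  0.0444]
top brass 56 [418 205  20   5] [425.9643 207.3929] depth med [ 0.4447 -0.2872  0.0853]
top black 19 [377 188  16   2] [384.4737 188.8421] depth med [ 0.5082 -0.1534  0.0611]
top black 24 [377 210  16   2] [383.5    210.6667] depth med [ 0.4341 -0.1464  0.0588]
scn red 43 [198 143  15   7] [205.     146.2558] depth med [ 0.4955 -0.2874  0.0811]
scn orange 50 [205 130  16   8] [212.04 133.08] depth med [ 0.4479 -0.2853  0.0889]
scn brass 4 [207 125   4   1] [208.5 125. ] depth med [ 0.3788 -0.3473  0.0204]
scn brass 20 [212 125  15   2] [218.45 125.3 ] depth med [ 0.3678 -0.3175  0.0213]
scn brass 61 [204 129  18  12] [212.1311 132.8197] 
[... 679 characters left out ...]
 [0.5359 0.3641 0.0708] zmax 0.0741537620303877
scn green 62 [400 229  13  10] [404.9355 234.0968] [0.5482 0.3603 0.0226] zmax 0.03593407972618432
scn green 129 [448 254  15  16] [454.6589 261.8295] [0.5944 0.5067 0.0452] zmax 0.05696275792450434
swap? (array([0.6047, 0.2361, 0.4983]), np.float64(0.10344890207533218))
swap? (array([ 0.3566,  0.2651, -0.4   ]), np.float64(0.1762705449869796))
rackcorner (array([0.6611, 0.2219, 0.1605]), np.float64(0.009025247494035082))
rackcorner (array([0.3406, 0.2765, 0.1681]), np.float64(0.010332676897856866))
rails 485 [0.3339 0.2169 0.15  ] [0.6693 0.4499 0.1833] [-0.5606  0.5808]
rails 816 [0.226  0.0244 0.15  ] [0.672  0.4499 0.1848] [-0.3173  0.4729]
```

```bash
python3 - <<'E'
from h import *
np.set_printoptions(precision=4,suppress=True)
A=V("top","top0.npz");B=V("scene","scene0.npz")
pf,e=tri(A,(405.9,203.9),B,(230.4,149.4));print("pin f",pf,e)
pr,e=tri(A,(442.7,204.1),B,(195.4,137.7));print("pin r",pr,e,"dist",np.linalg.norm(pf-pr))
for n,a,b in(("red",(426,193),(205,146.3)),("orange",(426.2,207),(212,133.1)),("jawm",(384.5,188.8),(244.8,167.9)),("jawf",(383.5,210.7),(255,149.4))):print(n,tri(A,a,B,b))
d=(pf-pr)[:2];d/=np.linalg.norm(d);n=np.array([-d[1],d[0]])
print("yaw",np.degrees(np.arctan2(d[1],d[0])),"origin",(pf+pr)[:2]/2-.012*n)
for nm,V_ in(("top",A),("scn",B)):
    P=V_.P.reshape(-1,3);k=(P[:,2]>.155)&(P[:,2]<.185)&(P[:,0]>.34)&(P[:,0]<.65)&(np.abs(P[:,1]-(.222+(.661-P[:,0])*.17))<.03);Q=P[k]
    vx,vy,x0,y0=cv2.fitLine(Q[:,:2].astype(np.float32),cv2.DIST_HUBER,0,.001,.001).ravel()
    print(nm,len(Q),"edge dir",vx,vy,"y at x=.5",y0+(.5-x0)*vy/vx,"z med",np.median(Q[:,2]),"resid sd",np.std((Q[:,0]-x0)*vy-(Q[:,1]-y0)*vx))
    # all rack extents
    k=(P[:,2]>.09)&(P[:,2]<.115)&(P[:,0]>.3)&(P[:,0]<.75)&(P[:,1]>.15)&(P[:,1]<.55);Q=P[k];print(" grid pts",len(Q),Q.min(0),Q.max(0))
    k=cv2.inRange(V_.hsv,np.array((55,60,10)),np.array((100,255,255)))>0
    R=V_.P; k&=(R[...,0]>.45)&(R[...,0]<.7)&(R[...,1]>.25)&(R[...,1]<.6)&(R[...,2]<.085)
    v,u=np.nonzero(k);print(" green",len(u),u.min(),u.max(),v.min(),v.max())
    for hi,lo in((.085,.062),(.057,.012)):
        kk=k&(R[...,2]<hi)&(R[...,2]>lo)&(R[...,1]<.45);q=R[kk];
        if len(q):
            v,u=np.nonzero(kk)
            print("  z",lo,hi,len(q),"mean",q.mean(0),"min",q.min(0),"max",q.max(0),"px",u.min(),u.max(),v.min(),v.max())
    if nm=="scn":print("tin by cap px on z=.07",V_.plane((411.2,220),.07))
    else: print("tin by px",V_.plane((233,186.5),.07))
E
```

```text
pin f [ 0.457  -0.2283  0.0415] 0.0011599397462799053
pin r [ 0.4542 -0.3524  0.0432] 0.0020803905445188767 dist 0.12412697639460725
red (array([ 0.4918, -0.2915,  0.0742]), np.float64(0.000332870672679491))
orange (array([ 0.4446, -0.2889,  0.0833]), np.float64(0.0005699820532629169))
jawm (array([ 0.5091, -0.1553,  0.0482]), np.float64(0.002316028282239651))
jawf (array([ 0.4353, -0.1517,  0.0488]), np.float64(0.0008417046218460389))
yaw 88.6952918159183 origin [ 0.4676 -0.2906]
top 252 edge dir 0.9859367 -0.16711913 y at x=.5 0.25064176 z med 0.17140444755964412 resid sd 0.002449279140399032
 grid pts 1308 [0.3341 0.217  0.0912] [0.7021 0.4892 0.1148]
 green 141 186 238 166 192
  z 0.062 0.085 76 mean [0.5282 0.3602 0.0703] min [0.5056 0.3435 0.0625] max [0.546  0.3784 0.0795] px 227 237 180 192
tin by px [0.524  0.3573 0.07  ]
scn 317 edge dir 0.98578274 -0.16802485 y at x=.5 0.25108942 z med 0.17313095475762985 resid sd 0.0025412557706189147
 grid pts 1923 [0.3404 0.2167 0.0903] [0.7054 0.489  0.1145]
 green 435 400 463 216 269
  z 0.062 0.085 170 mean [0.5318 0.3631 0.0712] min [0.5093 0.3429 0.0627] max [0.5501 0.3849 0.0768] px 402 418 216 229
  z 0.012 0.057 64 mean [0.5463 0.3608 0.0304] min [0.5331 0.3413 0.0122] max [0.5515 0.3836 0.0566] px 400 416 225 236
tin by cap px on z=.07 [0.5235 0.3639 0.07  ]
```

Measurements agree with the description:
- **Reacher:** pins 124.1 mm apart, jaws spaced as given, origin (0.468, −0.2905), yaw about 88.4°.
- **Tin:** centre (0.528, 0.362), 114 mm behind the rack edge.
- **Rack:** inward azimuth about 80.3°.

The moves offer no lean. I will grip 12 mm towards the rear of the handle and use the jaw tips, so the upright gripper body stays in front of the rails. First I turn the tool to the reacher's direction and clear the orange pot.

```bash
python3 -m handwheel '[{"roll":-0.124},{"roll":-0.124},{"roll":-0.124},{"roll":-0.124},{"roll":-0.124},{"roll":-0.124},{"roll":-0.124},{"roll":-0.124},{"roll":-0.124},{"roll":-0.124},{"roll":-0.006},{}]' 85
python3 -m handwheel '[{"tx":39},{"tx":39},{"tx":39},{"tx":39},{"tx":39},{}]'
```

```text
$[0]: bad value
$[0]: bad value
```

```bash
python3 -m handwheel '[{"tx":0,"ty":0,"tz":0,"roll":-0.124},{"tx":0,"ty":0,"tz":0,"roll":-0.124},{"tx":0,"ty":0,"tz":0,"roll":-0.124},{"tx":0,"ty":0,"tz":0,"roll":-0.124},{"tx":0,"ty":0,"tz":0,"roll":-0.124},{"tx":0,"ty":0,"tz":0,"roll":-0.124},{"tx":0,"ty":0,"tz":0,"roll":-0.124},{"tx":0,"ty":0,"tz":0,"roll":-0.124},{"tx":0,"ty":0,"tz":0,"roll":-0.124},{"tx":0,"ty":0,"tz":0,"roll":-0.124},{"tx":0,"ty":0,"tz":0,"roll":-0.006},{"tx":0,"ty":0,"tz":0,"roll":0}]' 85
```

```text
t: 1.1
tool_pos: [0.1827, -0.5974, 0.1922]
tool_rot: [-2.255, -2.186, -0.001]
contact_force: [-0.4, -0.4, -0.1]
opening: 0.085
grip_force: 0.0
```

```bash
python3 -m handwheel '[{"tx":30,"ty":0,"tz":0,"roll":0},{"tx":40,"ty":0,"tz":0,"roll":0},{"tx":40,"ty":0,"tz":0,"roll":0},{"tx":40,"ty":15,"tz":0,"roll":0},{"tx":30,"ty":28,"tz":0,"roll":0},{"tx":30,"ty":28,"tz":-2,"roll":0},{"tx":30,"ty":28,"tz":0,"roll":0},{"tx":30,"ty":28,"tz":0,"roll":0},{"tx":20,"ty":34,"tz":0,"roll":0},{"tx":0,"ty":40,"tz":0,"roll":0},{"tx":0,"ty":40,"tz":0,"roll":0},{"tx":0,"ty":30,"tz":0,"roll":0}]'
```

```text
t: 2.1
tool_pos: [0.4641, -0.3153, 0.1947]
tool_rot: [2.253, 2.188, 0.001]
contact_force: [-0.0, -1.1, 0.1]
opening: 0.0849
grip_force: 0.0
```

```bash
python3 - <<'E'
from h import *
from station import ctrl
from scipy.spatial.transform import Rotation as R
o=ctrl.get_obs();M=R.from_rotvec(o["tool_rot"]).as_matrix();print(o["t"],o["tool_pos"],np.degrees(np.arctan2(M[1,0],M[0,0])))
print("to go mm",M.T@(np.array([.4675,-.3023,.040])-o["tool_pos"])*1000)
V_=V("scene");cv2.imwrite("pics/s1.png",cv2.resize(V_.im[100:220,130:310],(720,480),interpolation=cv2.INTER_CUBIC)[:,:,::-1])
E
```

```text
2.1 [ 0.46408162 -0.31525594  0.19469588] 88.33687260340974
to go mm [ 13.08799272   2.91132463 154.6951394 ]
```

View pics/s1.png

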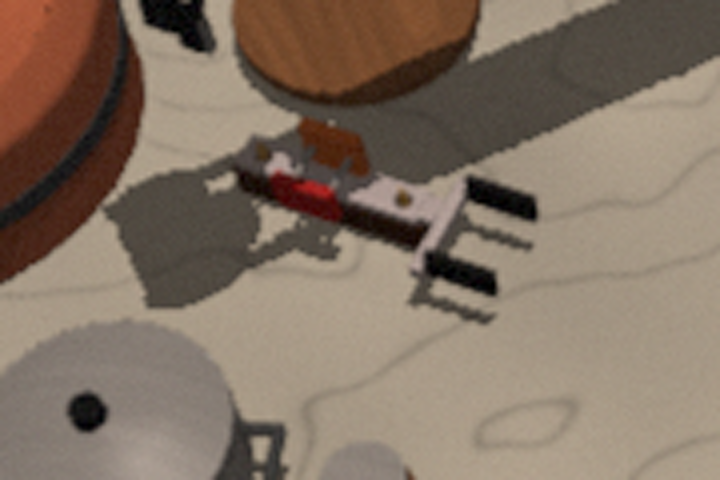

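The crop shows the reacher still on its dark block, with red at about (305,195) and orange at about (335,145) crop px. A dark shape, perhaps a finger tip, is at (175,25). I will check that by projection before going down.

```bash
python3 - <<'E'
from h import *
from station import ctrl
o=ctrl.get_obs();p=o["tool_pos"]
for n in("scene","top"):
    V_=V(n);print(n,V_.proj(p),V_.proj(p+[0,0,.1]));cv2.imwrite(f"pics/{n}2.png",V_.im[:,:,::-1])
    if n=="top":
        Q=V_.P.reshape(-1,3);r=np.abs(Q[:,:2]-p[:2]).max(1)<.09
        for lo,hi in((.18,.215),(.215,.26),(.26,.3),(.3,.4),(.4,.5),(.5,.7)):
            k=r&(Q[:,2]>lo)&(Q[:,2]<hi);q=Q[k]-p
            if k.any():print(lo,hi,k.sum(),q.min(0),q.max(0))
a=cv2.imread("pics/scene2.png")[60:210,100:300];b=cv2.imread("pics/top2.png")[150:300,350:550]
cv2.imwrite("pics/both2.png",np.hstack([cv2.resize(a,(400,300)),cv2.resize(b,(400,300))]))
E
```

```text
scene [192.53028142 113.0465152 ] [183.83656385  88.82840206]
top [441.48672375 198.74473139] [449.29185216 197.37394376]
0.215 0.26 8 [-0.05698783  0.00293278  0.05829954] [0.04776127 0.01174929 0.06553141]
0.26 0.3 50 [-0.07777069 -0.00787011  0.06602972] [0.05945401 0.01389976 0.10588955]
0.3 0.4 200 [-0.07773609 -0.01391053  0.10665124] [0.06798871 0.03211033 0.20518647]
0.4 0.5 159 [-0.08853357 -0.00877317  0.20621642] [0.03872909 0.0875329  0.30561055]
0.5 0.7 2042 [-0.08992851 -0.06853072  0.30614176] [0.06419857 0.08986377 0.37579528]
```

View pics/both2.png

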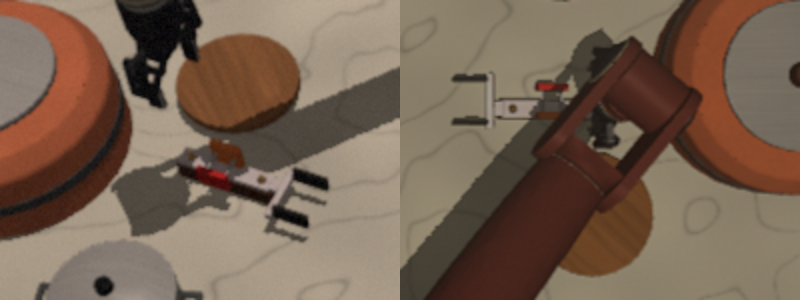

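The fingers straddle the handle line in both views, with tips at about (175,112) and (197,90) in the scene. This is consistent, so I go down.

```bash
python3 -m handwheel '[{"tx":13,"ty":3,"tz":0,"roll":0},{"tx":0,"ty":0,"tz":25,"roll":0},{"tx":0,"ty":0,"tz":30,"roll":0},{"tx":0,"ty":0,"tz":30,"roll":0},{"tx":0,"ty":0,"tz":20,"roll":0},{"tx":0,"ty":0,"tz":15,"roll":0},{"tx":0,"ty":0,"tz":10,"roll":0},{"tx":0,"ty":0,"tz":10,"roll":0},{"tx":0,"ty":0,"tz":8,"roll":0},{"tx":0,"ty":0,"tz":7,"roll":0},{"tx":0,"ty":0,"tz":0,"roll":0}]'
```

```text
t: 3.17
tool_pos: [0.4641, -0.303, 0.0387]
tool_rot: [-2.252, -2.188, 0.0]
contact_force: [-0.0, 0.4, 0.9]
opening: 0.0847
grip_force: 0.0
```

```bash
python3 - <<'E'
from h import *
from station import ctrl
o=ctrl.get_obs();p=o["tool_pos"];print(p,o["contact_force"])
a=V("scene");b=V("top")
np.set_printoptions(precision=4,suppress=True)
for n,V_,box in(("scn",a,(170,110,280,185)),("top",b,(370,175,465,225))):
    for c,lo,hi in(("red",(0,170,60),(4,255,255)),("orange",(6,150,60),(16,255,255))):
        for q in V_.blobs(lo,hi,box):print(n,c,q[0],q[1],q[2],np.nanmedian(V_.P[q[3]],0))
cv2.imwrite("pics/g3.png",cv2.resize(a.im[80:190,150:290],(763,600),interpolation=cv2.INTER_CUBIC)[:,:,::-1])
E
```

```text
[ 0.46410902 -0.30297821  0.03869707] [-0.00810257  0.36417263  0.85588243]
scn red 81 [200 144  15  11] [207.3827 149.1728] [ 0.4969 -0.2805  0.0721]
scn orange 292 [213 110  33  14] [226.0342 114.8973] [ 0.3304 -0.3037  0.036 ]
scn orange 7 [205 120   3   3] [205.8571 121.2857] [ 0.3781 -0.3544  0.0377]
scn orange 132 [205 130  17  14] [213.197  136.1515] [ 0.4492 -0.2848  0.0766]
top red 20 [418 192   9   3] [422.3 192.8] [ 0.492  -0.2796  0.0778]
top orange 28 [457 195   8   8] [461.4643 198.2857] [ 0.4612 -0.3242  0.3945]
top orange 78 [443 197  19  18] [452.6795 206.1026] [ 0.4384 -0.3036  0.3909]
top orange 6 [427 207   4   2] [428.5    207.6667] [ 0.4406 -0.2913  0.1206]
top orange 5 [419 211   3   3] [419.8 211.8] [ 0.4243 -0.2024  0.4363]
top orange 55 [456 212   9  13] [460.6909 219.1091] [ 0.4041 -0.3151  0.4175]
top orange 49 [422 214  14  11] [428.7551 219.3469] [ 0.4054 -0.2253  0.4346]
top orange 4 [413 223   3   2] [413.75 223.25] [ 0.3953 -0.1861  0.4295]
top orange 4 [424 222   3   2] [425.25 222.5 ] [ 0.3963 -0.2154  0.4403]
top orange 5 [436 222   3   3] [437.2 223.2] [ 0.3945 -0.247   0.4333]
```

View pics/g3.png

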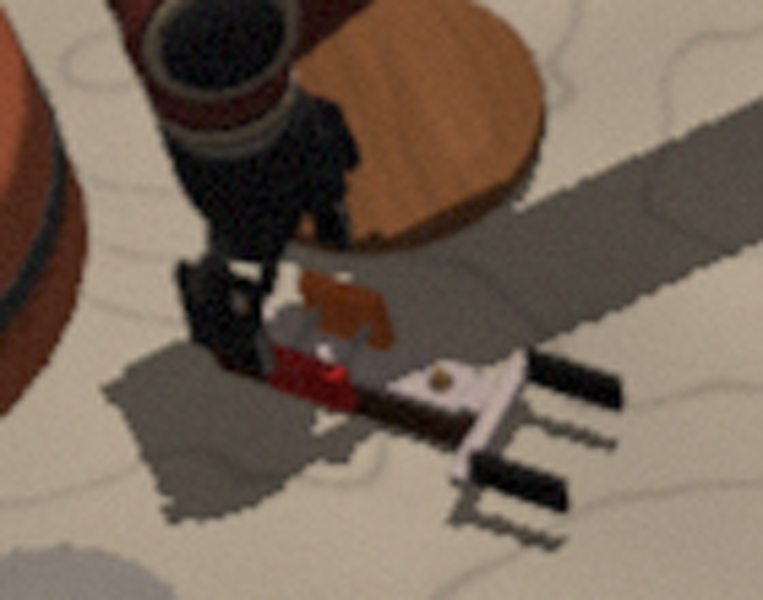

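The near finger overlaps the rear of the red slab, as planned, and the reacher has not moved: pin still at (231,150). I centre 3.5 mm in x, then close to 57 mm.

```bash
python3 -m handwheel '[{"tx":0,"ty":3.5,"tz":-1,"roll":0},{"tx":0,"ty":0,"tz":0,"roll":0},{"tx":0,"ty":0,"tz":0,"roll":0}]'
```

```text
t: 3.52
tool_pos: [0.469, -0.304, 0.0416]
tool_rot: [2.251, 2.189, 0.0]
contact_force: [0.1, 0.0, -0.6]
opening: 0.0849
grip_force: 0.0
```

```bash
python3 -m handwheel '[{"tx":1.5,"ty":-1,"tz":1.5,"roll":0},{"tx":0,"ty":0,"tz":0,"roll":0},{"tx":0,"ty":0,"tz":0,"roll":0},{"tx":0,"ty":0,"tz":0,"roll":0}]'
python3 -m handwheel '[{"tx":0,"ty":0,"tz":0,"roll":0},{"tx":0,"ty":0,"tz":0,"roll":0},{"tx":0,"ty":0,"tz":0,"roll":0},{"tx":0,"ty":0,"tz":0,"roll":0},{"tx":0,"ty":0,"tz":0,"roll":0},{"tx":0,"ty":0,"tz":0,"roll":0}]' 56.5 40
```

```text
t: 3.85
tool_pos: [0.4672, -0.3019, 0.0391]
tool_rot: [-2.252, -2.19, -0.0]
contact_force: [0.3, -0.3, 0.1]
opening: 0.085
grip_force: 0.0
t: 4.35
tool_pos: [0.4672, -0.302, 0.0392]
tool_rot: [-2.252, -2.19, 0.0]
contact_force: [-0.9, -0.2, 0.7]
opening: 0.0564
grip_force: 0.3
```

```bash
python3 -m handwheel '[{"tx":0,"ty":0,"tz":0,"roll":0},{"tx":0,"ty":0,"tz":0,"roll":0},{"tx":0,"ty":0,"tz":0,"roll":0}]'; python3 - <<'E'
from h import *
np.set_printoptions(precision=4,suppress=True)
a=V("scene");b=V("top")
for n,V_,box in(("scn",a,(185,126,280,185)),("top",b,(370,175,432,225))):
    for c,lo,hi in(("red",(0,170,60),(4,255,255)),("orange",(6,150,60),(16,255,255)),("black",(0,0,0),(180,255,45)),("brass",(10,90,40),(30,200,190))):
        for q in V_.blobs(lo,hi,box,6):print(n,c,q[0],q[1],q[2],np.nanmedian(V_.P[q[3]],0))
E
```

```text
t: 4.6
tool_pos: [0.4673, -0.302, 0.0392]
tool_rot: [-2.252, -2.19, 0.0]
contact_force: [-1.3, 0.0, 0.6]
opening: 0.0564
grip_force: 0.4
scn red 79 [200 145  15  10] [207.2911 149.7975] [ 0.4982 -0.2807  0.0691]
scn orange 132 [205 129  17  15] [213.053  136.0303] [ 0.45   -0.2843  0.0802]
scn black 284 [185 126  17  24] [193.7359 136.2254] [ 0.5062 -0.2986  0.1527]
scn black 28 [205 126   8   5] [208.8571 127.5714] [ 0.4391 -0.2983  0.0988]
scn black 91 [247 144  17  11] [254.8022 149.0989] [ 0.4386 -0.1501  0.0554]
scn black 97 [215 151  22  11] [224.9381 156.1237] [ 0.4744 -0.2434  0.022 ]
scn black 94 [236 163  18  11] [244.6064 168.0532] [ 0.5123 -0.1526  0.0545]
scn brass 7 [205 129   3   3] [205.8571 130.1429] [ 0.4474 -0.3079  0.0913]
scn brass 35 [212 131   9  11] [215.3429 135.6   ] [ 0.4491 -0.2772  0.0838]
scn brass 11 [205 133   6   5] [207.0909 135.4545] [ 0.4508 -0.306   0.0712]
scn brass 10 [229 147   3   5] [230.2 148.9] [ 0.4604 -0.2253  0.0493]
top red 13 [418 192   8   2] [421.6923 192.3846] [ 0.4948 -0.2779  0.0817]
top orange 11 [426 202   4   7] [428.     205.9
[... 311 characters left out ...]
 0.5084 -0.1539  0.0599]
top black 106 [406 192  26  32] [417.7264 207.1509] [ 0.4386 -0.2047  0.3963]
top black 22 [428 204   4  10] [430.2273 208.7273] [ 0.4368 -0.2874  0.1514]
top black 33 [377 210  17   2] [384.7576 210.4848] [ 0.4367 -0.1541  0.0633]
top brass 8 [426 191   6   4] [428.75  192.875] [ 0.4763 -0.2376  0.3867]
top brass 9 [419 201   4   6] [421. 203.] [ 0.4504 -0.2149  0.3959]
top brass 8 [405 203   3   3] [405.875 203.875] [ 0.4567 -0.2271  0.0462]
top brass 7 [427 206   3   4] [428.2857 207.7143] [ 0.4412 -0.2897  0.1095]
top brass 6 [413 209   5   3] [414.6667 209.6667] [ 0.4318 -0.199   0.3789]
top brass 6 [406 216   5   6] [407.8333 218.5   ] [ 0.4075 -0.1785  0.3826]
```

```bash
python3 - <<'E'
from h import *
np.set_printoptions(precision=3,suppress=True)
a=V("scene");b=V("top")
for n,V_ in(("scn",a),("top",b)):
    P=V_.P.reshape(-1,3);h=V_.hsv.reshape(-1,3)
    k=(h[:,2]<50)&(np.abs(P[:,0]-.467)<.08)&(np.abs(P[:,1]+.302)<.07)
    for lo in np.arange(.02,.22,.015):
        q=P[k&(P[:,2]>lo)&(P[:,2]<lo+.015)]
        if len(q)>2:
            for s in(1,-1):
                w=q[(q[:,0]-.467)*s>0]
                if len(w):print(n,"z%.3f"%lo,len(w),"x",w[:,0].min(),w[:,0].max(),"y",w[:,1].min(),w[:,1].max())
for s in(.028,.04,-.04):print(s,a.proj((.467+s,-.302,.039)),a.proj((.467+s,-.302,.0527)))
cv2.imwrite("pics/g4.png",np.vstack([cv2.resize(a.im[110:165,170:250],(640,440),interpolation=cv2.INTER_NEAREST)[:,:,::-1]]))
E
```

```text
scn z0.020 50 x 0.4686783801905319 0.47695439977435006 y -0.3704175919420278 -0.23394560665437797
scn z0.035 4 x 0.47346621889834906 0.4759123916992094 y -0.2626234799261116 -0.2461636804100838
scn z0.065 3 x 0.4951437510147524 0.5013246485330556 y -0.31851857042536275 -0.3102694946664995
scn z0.080 5 x 0.5010019522102646 0.507144011378286 y -0.30948121459292627 -0.29410532400248274
scn z0.080 8 x 0.4320843351806921 0.4406061701324012 y -0.31029223060123173 -0.2940776140399535
scn z0.095 19 x 0.4990185274625656 0.5109541835857687 y -0.31080959050274554 -0.29193273423944527
scn z0.095 24 x 0.4267563562100637 0.44107622604889496 y -0.31395148043291804 -0.2900153183395516
scn z0.110 9 x 0.4984545481464384 0.5102800378733906 y -0.2990282890139759 -0.29275973222591006
scn z0.110 18 x 0.4344190721312503 0.44391462548097127 y -0.31021040241940073 -0.2906932766774076
scn z0.125 36 x 0.4954872666813327 0.5293152550998519 y -0.31359247050053135 -0.2909151660616858
scn z0.125 32 x 0.4100673690483134 0.44343009110492837 y -0.3073467080747689 -0.28780765078383236
scn z0.140 52 x 0.487443762154990
[... 1711 characters left out ...]
7
top z0.155 4 x 0.4142231120774832 0.4398622104281412 y -0.2927320401663548 -0.2852959043502161
top z0.170 21 x 0.40456207553432944 0.4330119254060647 y -0.3137831626607561 -0.2891417571050626
top z0.185 3 x 0.5299112162838286 0.5331526477431958 y -0.29547469120859804 -0.2918500633454379
top z0.185 21 x 0.4013757728835729 0.429582562904712 y -0.3109514062868655 -0.2904625126186944
top z0.200 3 x 0.4292687359762784 0.4356462154629719 y -0.2968177817609672 -0.2815770615484964
top z0.215 6 x 0.4289079373331518 0.4445686061403981 y -0.30218163541428317 -0.2720387743111247
0.028 [203.799 152.748] [202.866 150.219]
0.04 [202.063 155.728] [201.112 153.214]
-0.04 [213.38  136.304] [212.546 133.696]
```

View pics/g4.png

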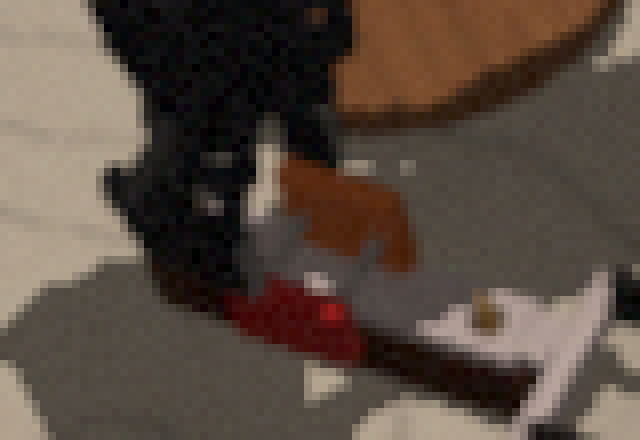

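The picture and depth show the fingertips at z ≈ 0.08, just above the handle, with the red slab fully visible at crop (230–365, 290–350). The fingers have closed over empty space, about 33 mm higher than the reported TCP suggests. I open, go down 30 mm and measure the tips again.

```bash
cat > tips.py <<'E'
from h import *
from station import ctrl
np.set_printoptions(precision=3,suppress=True)
o=ctrl.get_obs();p=o["tool_pos"];a=V("scene")
P=a.P.reshape(-1,3);h=a.hsv.reshape(-1,3)
for s,n in((1,"near"),(-1,"far")):
    k=(h[:,2]<50)&((P[:,0]-p[0])*s>.022)&((P[:,0]-p[0])*s<.062)&(np.abs(P[:,1]-p[1])<.02)&(P[:,2]<.16)
    q=P[k];q=q[np.argsort(q[:,2])];print(n,len(q),"lowest z",q[:8,2],"x",q[:8,0].mean(),"y",q[:8,1].mean())
for c,lo,hi in(("red",(0,170,60),(4,255,255)),("orange",(6,150,60),(16,255,255)),("brass",(10,90,40),(30,200,190))):
    for q in a.blobs(lo,hi,(190,128,240,165),6):print(c,q[0],q[1],q[2],np.nanmedian(a.P[q[3]],0))
print(p,o["contact_force"],o["q"])
E
python3 -m handwheel '[{"tx":0,"ty":0,"tz":0,"roll":0},{"tx":0,"ty":0,"tz":0,"roll":0},{"tx":0,"ty":0,"tz":0,"roll":0},{"tx":0,"ty":0,"tz":0,"roll":0},{"tx":0,"ty":0,"tz":0,"roll":0}]' 85 40; python3 tips.py
python3 -m handwheel '[{"tx":0,"ty":0,"tz":6,"roll":0},{"tx":0,"ty":0,"tz":6,"roll":0},{"tx":0,"ty":0,"tz":6,"roll":0},{"tx":0,"ty":0,"tz":4,"roll":0},{"tx":0,"ty":0,"tz":0,"roll":0},{"tx":0,"ty":0,"tz":0,"roll":0}]'; python3 tips.py
```

```text
t: 5.22
tool_pos: [0.4674, -0.302, 0.0392]
tool_rot: [2.252, 2.19, 0.0]
contact_force: [0.2, 0.4, -0.0]
opening: 0.085
grip_force: 0.0
near 86 lowest z [0.092 0.094 0.102 0.104 0.104 0.105 0.106 0.106] x 0.5188136700633383 y -0.29955124230706254
far 90 lowest z [0.091 0.093 0.095 0.095 0.098 0.098 0.099 0.099] x 0.4236822295805975 y -0.30092165579787744
red 78 [200 143  15  12] [206.897 148.808] [ 0.497 -0.283  0.075]
orange 133 [205 130  17  14] [213.316 136.165] [ 0.45  -0.283  0.079]
brass 15 [205 129   7   5] [207.067 130.533] [ 0.443 -0.308  0.087]
brass 19 [214 132   9  11] [219.053 135.842] [ 0.44  -0.274  0.074]
brass 17 [210 135   8   7] [213.353 137.529] [ 0.451 -0.284  0.074]
brass 13 [215 139   5   5] [217.154 141.   ] [ 0.451 -0.273  0.058]
brass 9 [229 147   3   4] [230.111 148.556] [ 0.46  -0.226  0.048]
[ 0.467 -0.302  0.039] [ 0.163  0.422 -0.047] [-0.707  0.037  1.898  0.     1.206 -0.68 ]
t: 5.77
tool_pos: [0.4669, -0.3017, 0.0165]
tool_rot: [-2.251, -2.189, 0.0]
contact_force: [0.3, -0.8, 0.8]
opening: 0.085
grip_force: 0.0
near 119 lowest z [0.07  0.078 0.079 0.079 0.08  0.08  0.081 0.081] x 0.5130373665556083 y -0.2994391624272713
far 111 lowest z [0.069 0.072 0.073 0.074 0.074 0.075 0.075 0.075] x 0.423250716649085 y -0.30260285497908485
red 75 [200 144  15  11] [206.813 148.693] [ 0.498 -0.283  0.074]
orange 135 [205 130  17  14] [213.193 136.119] [ 0.449 -0.285  0.077]
brass 25 [204 129  14   6] [209.16 130.8 ] [ 0.442 -0.305  0.09 ]
brass 10 [205 135   6   4] [207.5 136.1] [ 0.451 -0.305  0.069]
brass 12 [217 135   6   6] [219.667 137.75 ] [ 0.444 -0.265  0.073]
brass 8 [209 139   7   3] [211.75  140.375] [ 0.452 -0.295  0.052]
brass 7 [217 141   4   3] [218.143 142.143] [ 0.452 -0.271  0.053]
brass 10 [229 147   4   5] [230.5 148.9] [ 0.46  -0.225  0.048]
[ 0.467 -0.302  0.016] [ 0.267 -0.768  0.778] [-0.707  0.068  1.909  0.     1.166 -0.68 ]
```

The open tips are at 0.07 m (0.092 before) while the reported z is 0.0165, so the real fingers end about 40 mm above the reported TCP once the 13 mm swing is counted. I use that offset from here: 17 mm further down.

```bash
python3 -m handwheel '[{"tx":0,"ty":0,"tz":5,"roll":0},{"tx":0,"ty":0,"tz":5,"roll":0},{"tx":0,"ty":0,"tz":4,"roll":0},{"tx":0,"ty":1,"tz":3,"roll":0},{"tx":0,"ty":0,"tz":0,"roll":0},{"tx":0,"ty":0,"tz":0,"roll":0}]'; python3 tips.py
python3 -m handwheel '[{"tx":0,"ty":0,"tz":0,"roll":0},{"tx":0,"ty":0,"tz":0,"roll":0},{"tx":0,"ty":0,"tz":0,"roll":0},{"tx":0,"ty":0,"tz":0,"roll":0},{"tx":0,"ty":0,"tz":0,"roll":0},{"tx":0,"ty":0,"tz":0,"roll":0}]' 57 40; python3 tips.py
```

```text
t: 6.32
tool_pos: [0.4681, -0.3018, -0.0002]
tool_rot: [-2.252, -2.19, 0.0]
contact_force: [0.1, -0.1, 0.1]
opening: 0.0853
grip_force: 0.0
near 173 lowest z [0.057 0.06  0.063 0.064 0.064 0.066 0.066 0.068] x 0.5197889573204783 y -0.29888042362018885
far 118 lowest z [0.064 0.068 0.069 0.07  0.071 0.072 0.073 0.074] x 0.4242276986303236 y -0.29802128412261697
red 70 [201 144  14  11] [207.857 149.314] [ 0.497 -0.279  0.073]
orange 131 [206 130  16  14] [213.427 136.069] [ 0.45  -0.284  0.077]
brass 15 [207 133   5   8] [208.933 136.8  ] [ 0.451 -0.3    0.066]
brass 11 [216 133   5   5] [218.545 135.545] [ 0.446 -0.265  0.08 ]
brass 10 [229 147   3   5] [230.2 148.8] [ 0.459 -0.226  0.048]
[ 0.468 -0.302 -0.   ] [ 0.132 -0.107  0.142] [-0.706  0.094  1.913 -0.     1.135 -0.678]
t: 6.87
tool_pos: [0.468, -0.3024, 0.0011]
tool_rot: [-2.252, -2.19, 0.002]
contact_force: [-3.9, 1.0, 5.6]
opening: 0.0573
grip_force: 16.8
near 209 lowest z [0.05  0.053 0.055 0.056 0.056 0.057 0.059 0.061] x 0.5048832349940734 y -0.3000696017723945
far 93 lowest z [0.084 0.085 0.088 0.089 0.089 0.091 0.091 0.092] x 0.431033951519812 y -0.2950307736242753
red 59 [204 145  11  10] [209.407 149.373] [ 0.496 -0.275  0.072]
orange 130 [205 130  17  14] [213.108 136.3  ] [ 0.451 -0.285  0.079]
brass 32 [213 132   9  13] [217.781 138.438] [ 0.448 -0.272  0.061]
brass 11 [229 147   3   5] [230.182 149.091] [ 0.461 -0.225  0.047]
[ 0.468 -0.302  0.001] [-3.896  1.022  5.6  ] [-0.707  0.092  1.913 -0.001  1.137 -0.679]
```

The grip reads 16.8 N at 57 mm, matching the spring. Now I lift straight up.

```bash
python3 -m handwheel '[{"tx":0,"ty":0,"tz":-3,"roll":0},{"tx":0,"ty":0,"tz":-5,"roll":0},{"tx":0,"ty":0,"tz":-8,"roll":0},{"tx":0,"ty":0,"tz":-10,"roll":0},{"tx":0,"ty":0,"tz":-12,"roll":0},{"tx":0,"ty":0,"tz":-12,"roll":0},{"tx":0,"ty":0,"tz":-10,"roll":0},{"tx":0,"ty":0,"tz":0,"roll":0},{"tx":0,"ty":0,"tz":0,"roll":0}]'
cat > rch.py <<'E'
from h import *
from station import ctrl
from scipy.spatial.transform import Rotation as R
np.set_printoptions(precision=4,suppress=True)
o=ctrl.get_obs();p=o["tool_pos"];M=R.from_rotvec(o["tool_rot"]).as_matrix()
print("tool",p,"az",np.degrees(np.arctan2(M[1,0],M[0,0])),"op",o["opening"],o["grip_force"])
A=V("top");B=V("scene");x,y=M[:2,0],-M[:2,1]
g0=np.array([*(p[:2]+.012*x),p[2]+.057]);print("origin expected",g0)
for V_,n in((A,"top"),(B,"scn")):
    for s,nm in((1,"fixed"),(-1,"moving")):
        e=np.array([*(g0[:2]+.136*x+s*.037*y),g0[2]+.004]);u=V_.proj(e)
        D=np.nan_to_num(V_.P-e,nan=9);k=(np.linalg.norm(D[...,:2],axis=-1)<.04)&(np.abs(D[...,2])<.035)&(V_.hsv[...,2]<60)
        if k.sum()>5:
            q=V_.P[k]-g0;q=np.c_[q[:,:2]@x,q[:,:2]@y,q[:,2]]*1000
            print(n,nm,k.sum(),"local mm min",np.percentile(q,5,0),"max",np.percentile(q,95,0),"ztop front/rear",np.percentile(q[q[:,0]>145,2],85) if (q[:,0]>145).any() else 0,np.percentile(q[q[:,0]<125,2],85) if (q[:,0]<125).any() else 0)
E
python3 rch.py
```

```text
t: 7.67
tool_pos: [0.4691, -0.3027, 0.0617]
tool_rot: [2.25, 2.188, 0.0]
contact_force: [-0.0, -0.3, -4.0]
opening: 0.0572
grip_force: 14.9
tool [ 0.4691 -0.3027  0.0617] az 88.39445361506492 op 0.05722372196515571 14.871182441711426
origin expected [ 0.4694 -0.2907  0.1187]
top fixed 35 local mm min [110.9244  33.5386  -5.8172] max [161.0782  37.4949   7.1556] ztop front/rear 6.383958005181006 6.540209599582508
top moving 37 local mm min [110.0124 -38.3397  -3.4687] max [161.6463 -31.9629   6.7401] ztop front/rear 6.552777322035789 4.344295773437118
scn fixed 125 local mm min [112.6664  30.1657 -22.5414] max [163.7291  39.0254   5.3283] ztop front/rear 3.5705861530249505 2.774095972250295
scn moving 112 local mm min [112.8512 -40.5201 -20.7865] max [164.8253 -33.6073   3.5885] ztop front/rear 1.1527277281092314 1.6337863624970306
```

The reacher hangs level and sits in the hand as expected (origin 12 mm ahead of the tool axis, 57 mm above reported z). I turn it to the rack's direction and carry it to a point in front of the tin.

```bash
python3 -m handwheel '[{"tx":0,"ty":0,"tz":0,"roll":0.047},{"tx":0,"ty":0,"tz":0,"roll":0.047},{"tx":0,"ty":0,"tz":0,"roll":0.047},{"tx":15,"ty":-4,"tz":0,"roll":0},{"tx":28,"ty":-6,"tz":0,"roll":0},{"tx":38,"ty":-6,"tz":0,"roll":0},{"tx":38,"ty":-6,"tz":0,"roll":0},{"tx":38,"ty":-6,"tz":0,"roll":0},{"tx":38,"ty":-6,"tz":0,"roll":0},{"tx":38,"ty":-6,"tz":0,"roll":0},{"tx":38,"ty":-6,"tz":0,"roll":0}]'
python3 -m handwheel '[{"tx":28,"ty":-4,"tz":0,"roll":0},{"tx":20,"ty":-2,"tz":0,"roll":0},{"tx":12,"ty":-2,"tz":0,"roll":0},{"tx":0,"ty":0,"tz":0,"roll":0},{"tx":0,"ty":0,"tz":0,"roll":0}]'
python3 rch.py; cat > tin.py <<'E'
from h import *
import sys
np.set_printoptions(precision=4,suppress=True)
n=np.array([.168,.986]);l=np.array([.986,-.168])
for nm in("top","scene"):
    V_=V(nm);k=cv2.inRange(V_.hsv,np.array((55,60,10)),np.array((100,255,255)))>0
    k&=(V_.P[...,1]<.45)&(V_.P[...,1]>-.1)&(V_.P[...,0]>.4)&(V_.P[...,0]<.65)&(V_.P[...,2]<.085)
    for lo,hi in((.062,.08),(.01,.056)):
        q=V_.P[k&(V_.P[...,2]>lo)&(V_.P[...,2]<hi)]
        if len(q)>8:print(nm,lo,len(q),"along",np.percentile(q[:,:2]@n,(3,50,97)),"lateral",np.percentile(q[:,:2]@l,(3,50,97)),"zmax",np.percentile(q[:,2],(5,95)))
E
python3 tin.py
```

```text
t: 8.68
tool_pos: [0.467, -0.0247, 0.0593]
tool_rot: [-2.399, -2.026, 0.001]
contact_force: [0.1, -0.6, -3.6]
opening: 0.0572
grip_force: 14.8
t: 9.1
tool_pos: [0.4696, 0.0341, 0.0594]
tool_rot: [-2.398, -2.028, 0.002]
contact_force: [0.3, 0.3, -4.0]
opening: 0.0573
grip_force: 14.9
tool [0.4696 0.0341 0.0594] az 80.45734544009409 op 0.05728234780676504 14.854375720024109
origin expected [0.4716 0.046  0.1164]
top fixed 29 local mm min [108.7561  32.7361  -6.7278] max [157.393   37.34     3.6085] ztop front/rear -0.47431447783437286 0.49897310676918205
top moving 34 local mm min [108.826  -38.8708  -9.8171] max [157.6397 -33.1286   3.2126] ztop front/rear 3.2677059098969425 0.5482190976054926
scn fixed 112 local mm min [111.3475  28.5198 -24.9283] max [161.8988  34.6269   2.2094] ztop front/rear -2.272048204742541 1.498252929365493
scn moving 117 local mm min [111.1399 -42.5433 -24.826 ] max [161.3138 -35.9449   2.4433] ztop front/rear -1.4836697279617255 1.5463130465536574
top 0.062 72 along [0.4283 0.4427 0.4578] lateral [0.4416 0.4635 0.4761] zmax [0.0648 0.0749]
scene 0.062 166 along [0.4303 0.447  0.4657] lateral [0.4451 0.4642 0.4803] zmax [0.0647 0.0757]
scene 0.01 68 along [0.4297 0.4483 0.4666] lateral [0.4676 0.48   0.4837] zmax [0.012  0.0491]
```

Seen with the same cameras, the jaw midline and the tin agree laterally to about 1 mm. I lower to grip height and slide in, watching force.

```bash
python3 -m handwheel '[{"tx":0,"ty":0,"tz":15,"roll":0},{"tx":0,"ty":0,"tz":20,"roll":0},{"tx":0,"ty":0,"tz":20,"roll":0},{"tx":0,"ty":0.5,"tz":10,"roll":0},{"tx":0,"ty":0,"tz":5,"roll":0},{"tx":0,"ty":0,"tz":0,"roll":0},{"tx":0,"ty":0,"tz":0,"roll":0}]'
python3 -m handwheel '[{"tx":12,"ty":0,"tz":0,"roll":0},{"tx":18,"ty":0,"tz":0,"roll":0},{"tx":20,"ty":0,"tz":0,"roll":0},{"tx":20,"ty":0,"tz":0,"roll":0},{"tx":15,"ty":0,"tz":0,"roll":0},{"tx":10,"ty":0,"tz":0,"roll":0},{"tx":5,"ty":0,"tz":0,"roll":0},{"tx":0,"ty":0,"tz":0,"roll":0},{"tx":0,"ty":0,"tz":0,"roll":0}]'; python3 rch.py; python3 tin.py
```

```text
t: 9.88
tool_pos: [0.4718, 0.033, -0.0092]
tool_rot: [2.401, 2.025, 0.001]
contact_force: [1.1, -0.6, -3.7]
opening: 0.0572
grip_force: 14.9
t: 10.63
tool_pos: [0.4883, 0.1316, -0.0094]
tool_rot: [2.4, 2.026, 0.0]
contact_force: [-0.3, 0.6, -2.8]
opening: 0.0574
grip_force: 14.9
tool [ 0.4883  0.1316 -0.0094] az 80.3333481954141 op 0.057400908542520064 14.86333116889
origin expected [0.4903 0.1434 0.0476]
top fixed 18 local mm min [105.7645  32.8669 -14.4525] max [156.9679  37.4655  -0.9341] ztop front/rear -3.647529939183661 -3.9113892671006436
top moving 19 local mm min [106.5409 -38.4938 -17.2938] max [157.6749 -33.2456   1.6488] ztop front/rear -4.155074753567016 -15.522464366365021
scn fixed 105 local mm min [110.6053  29.2942 -27.0062] max [160.1565  35.3793  -0.6435] ztop front/rear -3.004991725228126 -1.5409248295651516
scn moving 114 local mm min [110.6451 -41.4838 -25.2652] max [160.1574 -33.2929  -0.9156] ztop front/rear -3.7495927240298292 -1.1423685899585012
top 0.062 76 along [0.428  0.4436 0.4609] lateral [0.4402 0.4635 0.4759] zmax [0.0642 0.0755]
scene 0.062 167 along [0.4304 0.4476 0.4657] lateral [0.444  0.4638 0.4799] zmax [0.0665 0.0755]
scene 0.01 76 along [0.3454 0.4457 0.4665] lateral [0.4274 0.4794 0.4938] zmax [0.0137 0.0507]
```

```bash
python3 -m handwheel '[{"tx":10,"ty":0,"tz":0,"roll":0},{"tx":12,"ty":0,"tz":0,"roll":0},{"tx":12,"ty":0,"tz":0,"roll":0},{"tx":12,"ty":0,"tz":0,"roll":0},{"tx":8,"ty":0,"tz":0,"roll":0},{"tx":6,"ty":0,"tz":0,"roll":0},{"tx":4,"ty":0,"tz":0,"roll":0},{"tx":3,"ty":0,"tz":0,"roll":0},{"tx":0,"ty":0,"tz":0,"roll":0},{"tx":0,"ty":0,"tz":0,"roll":0}]'; python3 rch.py; python3 tin.py
python3 - <<'E'
from h import *
a=V("scene");b=V("top")
cv2.imwrite("pics/in5.png",np.hstack([cv2.resize(a.im[120:280,290:450],(400,400),interpolation=cv2.INTER_CUBIC),cv2.resize(b.im[120:250,200:330],(400,400),interpolation=cv2.INTER_CUBIC)])[:,:,::-1])
E
```

```text
t: 11.67
tool_pos: [0.4992, 0.1978, -0.0099]
tool_rot: [2.401, 2.026, -0.001]
contact_force: [-0.4, -0.0, -3.3]
opening: 0.0573
grip_force: 14.9
tool [ 0.4992  0.1978 -0.0099] az 80.3230319246668 op 0.05727703090602023 14.861382991075516
origin expected [0.5013 0.2096 0.0471]
top fixed 41 local mm min [107.8632   0.9814 -18.7389] max [153.317   37.234   24.4308] ztop front/rear 14.74176762828284 -3.2418061427306313
top moving 46 local mm min [109.2267 -38.6285 -14.8143] max [156.9979  -1.8941  13.1306] ztop front/rear 17.126376731168047 1.7797742783179566
scn fixed 69 local mm min [109.8769   0.8378 -24.3419] max [148.3846  34.8141  26.6557] ztop front/rear 26.018169064361395 -3.1099331452041485
scn moving 209 local mm min [113.5222 -41.2824 -27.3769] max [165.3479 -12.0823  23.3489] ztop front/rear 16.029881634833494 -1.9314484109661192
top 0.062 74 along [0.4281 0.4431 0.4611] lateral [0.4408 0.4633 0.4778] zmax [0.0642 0.0766]
scene 0.062 177 along [0.4296 0.4464 0.4657] lateral [0.4435 0.463  0.4804] zmax [0.0644 0.075 ]
scene 0.01 63 along [0.4092 0.4478 0.4665] lateral [0.4274 0.4786 0.4922] zmax [0.0138 0.0525]
```

View pics/in5.png

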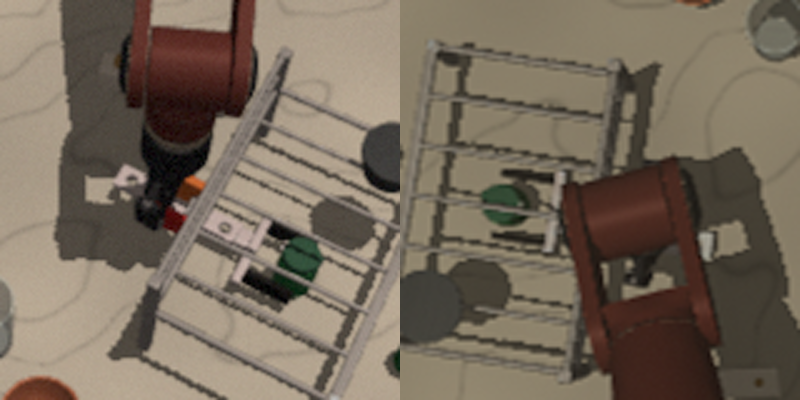

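The jaws straddle the tin: jaw tips at about (497,175) and (495,237), tin at (505,205) in the right half. The gripper is in front of the rails and no force shows. I advance 4 mm and squeeze.

```bash
python3 -m handwheel '[{"tx":2,"ty":0,"tz":0,"roll":0},{"tx":2,"ty":0,"tz":0,"roll":0},{"tx":0,"ty":0,"tz":0,"roll":0},{"tx":0,"ty":0,"tz":0,"roll":0}]'
python3 -m handwheel '[{"tx":0,"ty":0,"tz":0,"roll":0},{"tx":0,"ty":0,"tz":0,"roll":0},{"tx":0,"ty":0,"tz":0,"roll":0},{"tx":0,"ty":0,"tz":0,"roll":0},{"tx":0,"ty":0,"tz":0,"roll":0},{"tx":0,"ty":0,"tz":0,"roll":0},{"tx":0,"ty":0,"tz":0,"roll":0},{"tx":0,"ty":0,"tz":0,"roll":0}]' 34 42; python3 tin.py
```

```text
t: 12.3
tool_pos: [0.5, 0.202, -0.0098]
tool_rot: [2.401, 2.026, 0.0]
contact_force: [-0.3, 0.1, -2.1]
opening: 0.0575
grip_force: 14.9
t: 12.97
tool_pos: [0.5, 0.2018, -0.0098]
tool_rot: [-2.401, -2.026, 0.0]
contact_force: [-0.5, 0.2, -0.7]
opening: 0.0379
grip_force: 44.9
top 0.062 74 along [0.4277 0.4433 0.4613] lateral [0.4413 0.4636 0.4776] zmax [0.064  0.0764]
scene 0.062 168 along [0.4291 0.4464 0.4657] lateral [0.4442 0.4638 0.4803] zmax [0.0667 0.0754]
scene 0.01 31 along [0.4255 0.4596 0.4676] lateral [0.4623 0.476  0.489 ] zmax [0.0145 0.0522]
```

Closed at 37.9 mm with 45 N: the jaws are on the tin. I draw it out slowly.

```bash
python3 -m handwheel '[{"tx":-4,"ty":0,"tz":0,"roll":0},{"tx":-8,"ty":0,"tz":0,"roll":0},{"tx":-10,"ty":0,"tz":0,"roll":0},{"tx":-12,"ty":0,"tz":0,"roll":0},{"tx":-12,"ty":0,"tz":0,"roll":0},{"tx":-10,"ty":0,"tz":0,"roll":0},{"tx":-6,"ty":0,"tz":0,"roll":0},{"tx":-2,"ty":0,"tz":0,"roll":0},{"tx":0,"ty":0,"tz":0,"roll":0}]'; python3 tin.py
```

```text
t: 13.82
tool_pos: [0.4892, 0.1378, -0.0097]
tool_rot: [2.402, 2.024, -0.0]
contact_force: [-0.4, -1.2, -1.8]
opening: 0.0376
grip_force: 44.9
top 0.062 72 along [0.3627 0.378  0.3951] lateral [0.4409 0.4646 0.4777] zmax [0.065  0.0769]
scene 0.062 164 along [0.3648 0.3823 0.4009] lateral [0.4457 0.4637 0.4805] zmax [0.0662 0.0756]
scene 0.01 33 along [0.35   0.3954 0.4033] lateral [0.4605 0.4756 0.4897] zmax [0.0137 0.0542]
```

The tin follows exactly: it moved 64 mm and is upright. I pull the remaining 130 mm.

```bash
python3 -m handwheel '[{"tx":-5,"ty":0,"tz":0,"roll":0},{"tx":-10,"ty":0,"tz":0,"roll":0},{"tx":-14,"ty":0,"tz":0,"roll":0},{"tx":-16,"ty":0,"tz":0,"roll":0},{"tx":-16,"ty":0,"tz":0,"roll":0},{"tx":-16,"ty":0,"tz":0,"roll":0},{"tx":-16,"ty":0,"tz":0,"roll":0},{"tx":-14,"ty":0,"tz":0,"roll":0},{"tx":-12,"ty":0,"tz":0,"roll":0},{"tx":-8,"ty":0,"tz":0,"roll":0},{"tx":-3,"ty":0,"tz":0,"roll":0},{"tx":0,"ty":0,"tz":0,"roll":0}]'; python3 -m handwheel '[{"tx":0,"ty":0,"tz":0,"roll":0},{"tx":0,"ty":0,"tz":0,"roll":0}]'; python3 tin.py
```

```text
t: 14.92
tool_pos: [0.4672, 0.0098, -0.0097]
tool_rot: [2.401, 2.025, -0.001]
contact_force: [-0.9, -1.6, -1.3]
opening: 0.038
grip_force: 44.9
t: 15.08
tool_pos: [0.4675, 0.0107, -0.0097]
tool_rot: [2.4, 2.026, -0.0]
contact_force: [0.0, -0.4, -2.1]
opening: 0.0379
grip_force: 44.8
top 0.062 111 along [0.2332 0.2501 0.2679] lateral [0.4413 0.4595 0.4766] zmax [0.0642 0.0761]
scene 0.062 155 along [0.2367 0.2543 0.2725] lateral [0.4452 0.4635 0.4812] zmax [0.0646 0.0755]
scene 0.01 80 along [0.2376 0.2656 0.2738] lateral [0.4565 0.4765 0.4862] zmax [0.015  0.0547]
```

Tin axis is 77 mm in front of the rack edge and upright. I open the jaws to 57 mm and back straight off.

```bash
python3 -m handwheel '[{"tx":0,"ty":0,"tz":0,"roll":0},{"tx":0,"ty":0,"tz":0,"roll":0},{"tx":0,"ty":0,"tz":0,"roll":0},{"tx":0,"ty":0,"tz":0,"roll":0}]' 48 40; python3 -m handwheel '[{"tx":0,"ty":0,"tz":0,"roll":0},{"tx":0,"ty":0,"tz":0,"roll":0},{"tx":0,"ty":0,"tz":0,"roll":0},{"tx":0,"ty":0,"tz":0,"roll":0},{"tx":0,"ty":0,"tz":0,"roll":0}]' 57 40; python3 tin.py; python3 rch.py
```

```text
t: 15.52
tool_pos: [0.4671, 0.0108, -0.0101]
tool_rot: [-2.4, -2.026, 0.001]
contact_force: [-0.0, -0.3, -3.2]
opening: 0.0482
grip_force: 17.6
t: 15.93
tool_pos: [0.4674, 0.0106, -0.0098]
tool_rot: [2.401, 2.026, 0.0]
contact_force: [0.5, -0.0, -3.1]
opening: 0.0567
grip_force: 14.9
top 0.062 109 along [0.2337 0.2502 0.2671] lateral [0.4418 0.4588 0.476 ] zmax [0.0643 0.0765]
scene 0.062 156 along [0.2369 0.2536 0.2724] lateral [0.4435 0.4622 0.4802] zmax [0.0662 0.0745]
scene 0.01 98 along [0.2391 0.2629 0.2742] lateral [0.4288 0.4778 0.4854] zmax [0.0151 0.0525]
tool [ 0.4674  0.0106 -0.0098] az 80.31149334006655 op 0.056750800246201986 14.919189065694809
origin expected [0.4694 0.0224 0.0472]
top fixed 33 local mm min [109.3684  12.2841 -12.0937] max [157.65    37.2298  15.549 ] ztop front/rear -1.0187896144143833 1.0633145593080275
top moving 35 local mm min [108.4006 -38.4311 -12.0052] max [156.1162 -26.4422   1.7096] ztop front/rear -4.734598825773949 1.4124597003291397
scn fixed 40 local mm min [109.4095  17.71   -23.2756] max [162.9872  36.6335  23.538 ] ztop front/rear 1.737865739925696 -1.277143179764938
scn moving 208 local mm min [115.1765 -41.2012 -25.7261] max [165.5839 -16.7599  19.5348] ztop front/rear 13.753101041063788 -2.080341689742925
```

```bash
python3 -m handwheel '[{"tx":-5,"ty":0,"tz":0,"roll":0},{"tx":-10,"ty":0,"tz":0,"roll":0},{"tx":-15,"ty":0,"tz":0,"roll":0},{"tx":-20,"ty":0,"tz":0,"roll":0},{"tx":-20,"ty":0,"tz":-2,"roll":0},{"tx":-15,"ty":0,"tz":-5,"roll":0},{"tx":-5,"ty":0,"tz":-12,"roll":0},{"tx":0,"ty":0,"tz":-18,"roll":0},{"tx":0,"ty":0,"tz":-20,"roll":0},{"tx":0,"ty":0,"tz":-15,"roll":0},{"tx":0,"ty":0,"tz":-2,"roll":0},{"tx":0,"ty":0,"tz":0,"roll":0}]'
python3 -m handwheel '[{"tx":0,"ty":0,"tz":0,"roll":-0.047},{"tx":0,"ty":0,"tz":0,"roll":-0.047},{"tx":0,"ty":0,"tz":0,"roll":-0.047},{"tx":-15,"ty":0,"tz":0,"roll":0},{"tx":-30,"ty":0,"tz":0,"roll":0},{"tx":-35,"ty":0,"tz":0,"roll":0},{"tx":-35,"ty":0,"tz":0,"roll":0},{"tx":-35,"ty":0,"tz":0,"roll":0},{"tx":-30,"ty":0,"tz":0,"roll":0},{"tx":-15,"ty":0,"tz":0,"roll":0},{"tx":0,"ty":0,"tz":0,"roll":0},{"tx":0,"ty":0,"tz":0,"roll":0}]'
python3 tin.py; python3 rch.py
```

```text
t: 17.13
tool_pos: [0.453, -0.0791, 0.0653]
tool_rot: [2.4, 2.024, 0.002]
contact_force: [1.3, -0.9, -4.4]
opening: 0.0573
grip_force: 14.9
t: 18.13
tool_pos: [0.4458, -0.2727, 0.0627]
tool_rot: [-2.252, -2.186, -0.0]
contact_force: [-0.5, 0.3, -3.9]
opening: 0.0573
grip_force: 14.9
top 0.062 107 along [0.2337 0.2506 0.268 ] lateral [0.4412 0.4587 0.4763] zmax [0.0643 0.0762]
scene 0.062 149 along [0.2377 0.2543 0.2722] lateral [0.4449 0.4637 0.4808] zmax [0.0657 0.0759]
scene 0.01 105 along [0.2388 0.2597 0.2739] lateral [0.4603 0.4788 0.4831] zmax [0.0134 0.0548]
tool [ 0.4462 -0.2716  0.063 ] az 88.43582737685331 op 0.05741732912122745 14.91877019405365
origin expected [ 0.4465 -0.2596  0.12  ]
top fixed 27 local mm min [111.1233  33.1228 -16.3773] max [157.9752  36.6431  -6.7206] ztop front/rear -8.291940615591354 -4.987887832899108
top moving 34 local mm min [109.2809 -36.1344 -19.2155] max [157.1095 -32.3302  -2.9248] ztop front/rear -9.5204699851855 -4.6144884972334275
scn fixed 98 local mm min [111.3731  29.316  -29.7027] max [159.3722  38.0015  -7.3079] ztop front/rear -12.53678056939013 -7.276836140805443
scn moving 94 local mm min [110.0485 -42.4049 -29.6765] max [161.3981 -34.35    -8.1823] ztop front/rear -11.695162923775271 -9.54936357563846
```

The tin stands free. The reacher has pitched nose-down about 5° in the hand: jaw tops are 9 mm low and lower at the front. I will level it by pressing its flat underside lightly on a clear patch of ledge before docking.

```bash
python3 -m handwheel '[{"tx":20,"ty":0,"tz":0,"roll":0},{"tx":35,"ty":0,"tz":0,"roll":0},{"tx":38,"ty":0,"tz":0,"roll":0},{"tx":38,"ty":0,"tz":0,"roll":0},{"tx":30,"ty":0,"tz":0,"roll":0},{"tx":19,"ty":0,"tz":10,"roll":0},{"tx":0,"ty":0,"tz":20,"roll":0},{"tx":0,"ty":0,"tz":20,"roll":0},{"tx":0,"ty":0,"tz":15,"roll":0},{"tx":0,"ty":0,"tz":5,"roll":0},{"tx":0,"ty":0,"tz":0,"roll":0},{"tx":0,"ty":0,"tz":0,"roll":0}]'
python3 rch.py
python3 -m handwheel '[{"tx":0,"ty":0,"tz":3,"roll":0},{"tx":0,"ty":0,"tz":3,"roll":0},{"tx":0,"ty":0,"tz":3,"roll":0},{"tx":0,"ty":0,"tz":2,"roll":0},{"tx":0,"ty":0,"tz":0,"roll":0},{"tx":0,"ty":0,"tz":0,"roll":0}]'
python3 rch.py
```

```text
t: 19.33
tool_pos: [0.4521, -0.0928, -0.0053]
tool_rot: [2.251, 2.191, 0.0]
contact_force: [0.0, -0.1, -2.7]
opening: 0.057
grip_force: 14.9
tool [ 0.4521 -0.0928 -0.0053] az 88.43686801433051 op 0.05701309759462129 14.90837350487709
origin expected [ 0.4524 -0.0808  0.0517]
top fixed 18 local mm min [106.4199  32.6065 -22.2836] max [155.4076  36.1362 -11.5393] ztop front/rear -13.974118481023886 -13.213519560167816
top moving 33 local mm min [106.2481 -36.5248 -28.185 ] max [155.7909 -32.5995 -11.5342] ztop front/rear -17.904740688034902 -11.914068558703903
scn fixed 67 local mm min [109.7599  29.0627 -29.6918] max [157.5619  35.362  -12.9111] ztop front/rear -18.443913048223457 -13.64810838585498
scn moving 68 local mm min [109.1277 -42.4002 -29.6613] max [157.7369 -35.3731 -11.6866] ztop front/rear -17.91156965216164 -11.673483794356118
t: 19.93
tool_pos: [0.452, -0.0932, -0.0168]
tool_rot: [2.253, 2.19, 0.001]
contact_force: [0.4, -0.5, -1.2]
opening: 0.0573
grip_force: 15.0
tool [ 0.452  -0.0932 -0.0168] az 88.36767283079588 op 0.05727931113244144 14.973764419555664
origin expected [ 0.4523 -0.0812  0.0402]
top fixed 27 local mm min [111.699   32.4315 -17.6631] max [157.681   36.2145   1.0392] ztop front/rear -9.682794426498667 -2.212908885975533
top moving 28 local mm min [109.2557 -36.5245 -18.7083] max [155.04   -32.6943  -2.0951] ztop front/rear -8.714333136007072 -4.065284901148773
scn fixed 89 local mm min [111.4498  28.9236 -29.4761] max [160.1397  34.5627  -5.2637] ztop front/rear -9.871751975034663 -8.249115513879316
scn moving 89 local mm min [111.8991 -42.1696 -29.7747] max [160.8927 -35.7739  -5.8235] ztop front/rear -10.587877492106083 -6.552247997336839
```

```bash
python3 -m handwheel '[{"tx":0,"ty":0,"tz":3,"roll":0},{"tx":0,"ty":0,"tz":3,"roll":0},{"tx":0,"ty":0,"tz":2,"roll":0},{"tx":0,"ty":0,"tz":2,"roll":0},{"tx":0,"ty":0,"tz":0,"roll":0},{"tx":0,"ty":0,"tz":0,"roll":0}]'
python3 rch.py
python3 -m handwheel '[{"tx":0,"ty":0,"tz":2,"roll":0},{"tx":0,"ty":0,"tz":1,"roll":0},{"tx":0,"ty":0,"tz":0,"roll":0},{"tx":0,"ty":0,"tz":0,"roll":0}]'
```

```text
t: 20.53
tool_pos: [0.4515, -0.0929, -0.0272]
tool_rot: [-2.252, -2.19, 0.0]
contact_force: [0.6, -0.2, -2.0]
opening: 0.0571
grip_force: 15.1
tool [ 0.4515 -0.0929 -0.0272] az 88.3970515040529 op 0.05711581851693255 15.064882636070251
origin expected [ 0.4518 -0.0809  0.0298]
top fixed 27 local mm min [107.736   31.3939 -27.5279] max [157.4328  35.6803   5.5365] ztop front/rear 5.117474851878516 0.3928728407721558
top moving 38 local mm min [110.6231 -41.5441 -25.6351] max [156.7907 -33.2666   5.9452] ztop front/rear 4.402698088351623 3.352398249081627
scn fixed 104 local mm min [111.7583  29.209  -27.0821] max [162.0485  35.3481   3.1386] ztop front/rear 1.4692844070852835 1.1895429659431953
scn moving 105 local mm min [111.5738 -42.0318 -26.7932] max [161.0948 -36.7372   3.5236] ztop front/rear 0.200162247150297 0.7907089055339793
t: 20.97
tool_pos: [0.4518, -0.0931, -0.0298]
tool_rot: [-2.252, -2.19, 0.0]
contact_force: [-0.2, -0.5, -1.4]
opening: 0.0567
grip_force: 14.9
```

```bash
python3 -m handwheel '[{"tx":0,"ty":0,"tz":1.5,"roll":0},{"tx":0,"ty":0,"tz":1.5,"roll":0},{"tx":0,"ty":0,"tz":0,"roll":0},{"tx":0,"ty":0,"tz":0,"roll":0}]'
python3 -m handwheel '[{"tx":0,"ty":0,"tz":1,"roll":0},{"tx":0,"ty":0,"tz":1,"roll":0},{"tx":0,"ty":0,"tz":0,"roll":0},{"tx":0,"ty":0,"tz":0,"roll":0}]'; python3 rch.py
```

```text
t: 21.3
tool_pos: [0.4521, -0.0932, -0.0323]
tool_rot: [2.252, 2.19, -0.0]
contact_force: [-1.8, 0.6, 4.4]
opening: 0.0572
grip_force: 16.3
t: 21.63
tool_pos: [0.452, -0.0932, -0.0324]
tool_rot: [-2.251, -2.189, 0.002]
contact_force: [-10.7, 3.0, 21.0]
opening: 0.0571
grip_force: 20.3
tool [ 0.452  -0.0932 -0.0324] az 88.40846915017748 op 0.05712256341216563 20.271981060504913
origin expected [ 0.4524 -0.0812  0.0246]
top fixed 33 local mm min [108.9613  31.8723 -27.2901] max [156.706   36.1267  11.1629] ztop front/rear 10.895786382988657 1.5993408225660821
top moving 41 local mm min [111.3055 -41.3733 -23.3879] max [156.5988 -32.7977  11.3929] ztop front/rear 7.10602105280574 8.956771824826335
scn fixed 103 local mm min [112.7294  29.6173 -22.6444] max [160.3483  34.4633   6.4692] ztop front/rear 5.284617793052257 3.894374219139349
scn moving 102 local mm min [112.852  -41.8979 -21.8269] max [162.271  -36.0579   7.7186] ztop front/rear 4.549842172462623 4.10530149107747
```

Flat on the ledge: reported z −0.0324 matches origin z 0.024, so it is level and re-referenced. I release the 21 N preload, lift gently and carry it with soft ramps over the dock.

```bash
python3 -m handwheel '[{"tx":0,"ty":0,"tz":-1.5,"roll":0},{"tx":0,"ty":0,"tz":-2.5,"roll":0},{"tx":0,"ty":0,"tz":-5,"roll":0},{"tx":0,"ty":0,"tz":-7,"roll":0},{"tx":0,"ty":0,"tz":-9,"roll":0},{"tx":0,"ty":0,"tz":-11,"roll":0},{"tx":0,"ty":0,"tz":-11,"roll":0},{"tx":0,"ty":0,"tz":-10,"roll":0},{"tx":0,"ty":0,"tz":-8,"roll":0},{"tx":0,"ty":0,"tz":-6,"roll":0},{"tx":0,"ty":0,"tz":-3,"roll":0},{"tx":0,"ty":0,"tz":-1,"roll":0}]'
python3 -m handwheel '[{"tx":-3,"ty":1,"tz":0,"roll":0},{"tx":-7,"ty":2,"tz":0,"roll":0},{"tx":-11,"ty":2,"tz":0,"roll":0},{"tx":-15,"ty":2,"tz":0,"roll":0},{"tx":-18,"ty":2,"tz":0,"roll":0},{"tx":-20,"ty":2,"tz":0,"roll":0},{"tx":-20,"ty":2,"tz":0,"roll":0},{"tx":-20,"ty":2,"tz":0,"roll":0},{"tx":-20,"ty":2,"tz":0,"roll":0},{"tx":-18,"ty":2,"tz":0,"roll":0},{"tx":-16,"ty":1,"tz":0,"roll":0},{"tx":-14,"ty":1,"tz":0,"roll":0}]'
python3 -m handwheel '[{"tx":-11,"ty":0.8,"tz":0,"roll":0},{"tx":-8,"ty":0,"tz":0,"roll":0},{"tx":-5,"ty":0,"tz":0,"roll":0},{"tx":-2.7,"ty":0,"tz":0,"roll":0},{"tx":0,"ty":0,"tz":0,"roll":0},{"tx":0,"ty":0,"tz":0,"roll":0},{"tx":0,"ty":0,"tz":0,"roll":0}]'; python3 rch.py
```

```text
t: 22.73
tool_pos: [0.4522, -0.0933, 0.041]
tool_rot: [2.251, 2.189, 0.001]
contact_force: [0.6, 1.1, -3.5]
opening: 0.0572
grip_force: 14.9
t: 23.73
tool_pos: [0.4674, -0.2776, 0.0397]
tool_rot: [-2.253, -2.189, 0.0]
contact_force: [0.1, 0.4, -2.6]
opening: 0.0572
grip_force: 14.9
t: 24.32
tool_pos: [0.4678, -0.3017, 0.0402]
tool_rot: [-2.251, -2.191, -0.0]
contact_force: [-0.6, -0.0, -2.8]
opening: 0.0566
grip_force: 14.9
tool [ 0.4678 -0.3017  0.0402] az 88.43490907077744 op 0.05657404460619062 14.913070499897003
origin expected [ 0.4681 -0.2897  0.0972]
top fixed 22 local mm min [108.7542  34.8687  -7.2886] max [160.7737  38.2771   6.6486] ztop front/rear 4.0159436531395585 2.414869974970074
top moving 35 local mm min [109.1021 -37.8089  -1.4378] max [160.3033 -33.6901   8.5845] ztop front/rear 6.294286265951759 6.0726251211419555
scn fixed 113 local mm min [112.6527  29.4378 -19.2907] max [162.8752  37.0229   8.0216] ztop front/rear 4.361041368064016 6.101592167382247
scn moving 119 local mm min [113.5319 -41.4697 -18.43  ] max [164.2651 -32.6125   7.252 ] ztop front/rear 5.439744811410168 3.7698856665233578
```

It is level again and matches the lift state within 1 mm, right over the pins. I go down slowly.

```bash
python3 -m handwheel '[{"tx":0,"ty":0,"tz":2,"roll":0},{"tx":0,"ty":0,"tz":4,"roll":0},{"tx":0,"ty":0,"tz":5,"roll":0},{"tx":0,"ty":0,"tz":4,"roll":0},{"tx":0,"ty":0,"tz":3,"roll":0},{"tx":0,"ty":0,"tz":2,"roll":0},{"tx":0,"ty":0,"tz":2,"roll":0},{"tx":0,"ty":0,"tz":2,"roll":0},{"tx":0,"ty":0,"tz":1,"roll":0},{"tx":0,"ty":0,"tz":0,"roll":0},{"tx":0,"ty":0,"tz":0,"roll":0}]'; python3 rch.py
```

```text
t: 25.33
tool_pos: [0.4678, -0.3024, 0.0153]
tool_rot: [2.252, 2.19, 0.0]
contact_force: [-0.5, -0.3, -2.8]
opening: 0.0573
grip_force: 14.9
tool [ 0.4678 -0.3024  0.0153] az 88.39452086184676 op 0.057264379561170906 14.912048578262329
origin expected [ 0.4682 -0.2904  0.0723]
top fixed 26 local mm min [108.9089  34.5785  -7.0554] max [158.3725  38.2667   8.7387] ztop front/rear 5.926821525998438 7.481558906023478
top moving 31 local mm min [108.2579 -39.4107 -10.5856] max [159.8193 -31.9391  10.4828] ztop front/rear 7.962024487243558 7.846629372404201
scn fixed 100 local mm min [112.1223  29.8338 -18.8152] max [162.4632  36.116    7.0372] ztop front/rear 3.8019464458884817 6.4649997203817815
scn moving 98 local mm min [113.1187 -41.3716 -18.9111] max [162.9379 -35.3258   7.5028] ztop front/rear 4.8282140763635875 6.104592381968021
```

```bash
python3 -m handwheel '[{"tx":0,"ty":0,"tz":1.5,"roll":0},{"tx":0,"ty":0,"tz":2,"roll":0},{"tx":0,"ty":0,"tz":2,"roll":0},{"tx":0,"ty":0,"tz":2,"roll":0},{"tx":0,"ty":0,"tz":1,"roll":0},{"tx":0,"ty":0,"tz":0,"roll":0},{"tx":0,"ty":0,"tz":0,"roll":0}]'
python3 -m handwheel '[{"tx":0,"ty":0,"tz":1.5,"roll":0},{"tx":0,"ty":0,"tz":1.5,"roll":0},{"tx":0,"ty":0,"tz":1.5,"roll":0},{"tx":0,"ty":0,"tz":0,"roll":0},{"tx":0,"ty":0,"tz":0,"roll":0}]'; python3 rch.py
```

```text
t: 26.02
tool_pos: [0.4677, -0.3023, 0.0065]
tool_rot: [-2.252, -2.19, 0.0]
contact_force: [0.3, 1.3, -2.3]
opening: 0.0571
grip_force: 14.9
t: 26.43
tool_pos: [0.4677, -0.3024, 0.0022]
tool_rot: [-2.252, -2.19, -0.0]
contact_force: [-0.3, -0.2, -3.9]
opening: 0.0573
grip_force: 14.9
tool [ 0.4677 -0.3024  0.0022] az 88.39451472659755 op 0.05726469845308604 14.912831336259842
origin expected [ 0.4681 -0.2904  0.0592]
top fixed 30 local mm min [111.0317  34.3494  -1.0431] max [155.3657  38.3331   9.0319] ztop front/rear 9.515924561654069 5.192337017178299
top moving 34 local mm min [109.3526 -36.668   -5.1027] max [159.5858 -32.528    9.3889] ztop front/rear 7.521745321440169 2.1232443550968467
scn fixed 98 local mm min [111.5424  29.7599 -19.3923] max [163.1797  35.634    7.0178] ztop front/rear 4.4659928377669 5.697614055263615
scn moving 96 local mm min [112.3914 -41.6312 -17.9009] max [163.2654 -34.8216   6.6001] ztop front/rear 4.068236112238048 4.054015824779071
```

```bash
python3 -m handwheel '[{"tx":0,"ty":0,"tz":1,"roll":0},{"tx":0,"ty":0,"tz":1,"roll":0},{"tx":0,"ty":0,"tz":0,"roll":0},{"tx":0,"ty":0,"tz":0,"roll":0}]'
python3 -m handwheel '[{"tx":0,"ty":0,"tz":1,"roll":0},{"tx":0,"ty":0,"tz":0.7,"roll":0},{"tx":0,"ty":0,"tz":0,"roll":0},{"tx":0,"ty":0,"tz":0,"roll":0}]'; python3 rch.py
```

```text
t: 26.87
tool_pos: [0.4679, -0.3025, 0.0018]
tool_rot: [-2.252, -2.19, 0.0]
contact_force: [-2.3, 2.4, 5.8]
opening: 0.0569
grip_force: 16.9
t: 27.2
tool_pos: [0.4681, -0.3026, 0.0017]
tool_rot: [-2.251, -2.19, 0.001]
contact_force: [-6.6, 6.1, 15.3]
opening: 0.0566
grip_force: 18.8
tool [ 0.4681 -0.3026  0.0017] az 88.41894782816635 op 0.05658890235039178 18.758684545755386
origin expected [ 0.4684 -0.2906  0.0587]
top fixed 28 local mm min [109.3809  34.6659  -1.5977] max [159.9203  38.447   10.3369] ztop front/rear 8.384660615292555 7.53697028901252
top moving 34 local mm min [110.6099 -36.2033  -0.6137] max [160.2827 -32.1087  11.4761] ztop front/rear 11.469477566908212 7.782369329827549
scn fixed 97 local mm min [111.9916  30.2209 -18.5579] max [162.2313  35.6495   7.1652] ztop front/rear 5.223232730572056 5.25143612417169
scn moving 101 local mm min [111.912  -41.6832 -18.1187] max [163.6529 -34.6821   7.5299] ztop front/rear 5.808234476938195 4.637335620499489
```

```bash
python3 - <<'E'
from h import *
for f in("npz","now"):
    for n,box in(("scene",(230,135,280,185)),("top",(370,180,398,220))):
        V_=V(n,n+"0.npz") if f=="npz" else V(n)
        print(f,n,[(int(q[0]),np.round(q[2],2).tolist(),np.round(np.nanmedian(V_.P[q[3]],0),4).tolist()) for q in V_.blobs((0,0,0),(180,255,45),box,8)])
E
```

```text
npz scene [(94, [254.97, 149.36], [0.4381, -0.1499, 0.054]), (27, [232.3, 158.37], [0.4751, -0.2173, 0.0226]), (97, [244.81, 167.93], [0.5122, -0.1514, 0.0539])]
npz top [(19, [384.47, 188.84], [0.5082, -0.1534, 0.0611]), (24, [383.5, 210.67], [0.4341, -0.1464, 0.0588])]
now scene [(92, [254.41, 149.53], [0.44, -0.1519, 0.0554]), (25, [232.2, 158.52], [0.475, -0.2155, 0.0236]), (97, [244.31, 167.49], [0.5113, -0.1554, 0.0535])]
now top [(21, [386.05, 189.19], [0.5079, -0.1628, 0.0623]), (19, [385.79, 210.11], [0.4372, -0.1586, 0.0622])]
```

Jaw heights match the start within about 0.5 mm, and reported z 0.0017 gives origin z ≈ 0.058, so it is fully down on both pins. I ease the preload and open.

```bash
python3 -m handwheel '[{"tx":0.8,"ty":0,"tz":-1,"roll":0},{"tx":0,"ty":0,"tz":0,"roll":0},{"tx":0,"ty":0,"tz":0,"roll":0}]'
python3 -m handwheel '[{"tx":0,"ty":0,"tz":0,"roll":0},{"tx":0,"ty":0,"tz":0,"roll":0},{"tx":0,"ty":0,"tz":0,"roll":0},{"tx":0,"ty":0,"tz":0,"roll":0},{"tx":0,"ty":0,"tz":0,"roll":0},{"tx":0,"ty":0,"tz":0,"roll":0}]' 85 40
python3 - <<'E'
from h import *
for n,box in(("scene",(225,135,280,185)),("top",(370,180,398,220))):
    V_=V(n);print(n,[(int(q[0]),np.round(q[2],2).tolist(),np.round(np.nanmedian(V_.P[q[3]],0),4).tolist()) for q in V_.blobs((0,0,0),(180,255,45),box,8)],[np.round(q[2],1).tolist() for q in V_.blobs((10,90,40),(30,200,190),box)])
E
```

```text
t: 27.65
tool_pos: [0.4684, -0.3026, 0.0017]
tool_rot: [2.251, 2.189, -0.001]
contact_force: [-4.4, 1.1, 8.6]
opening: 0.0573
grip_force: 16.9
t: 28.15
tool_pos: [0.4677, -0.3014, -0.0007]
tool_rot: [-2.252, -2.19, -0.0]
contact_force: [-0.7, -0.2, -1.2]
opening: 0.0848
grip_force: 0.0
scene [(94, [254.51, 149.51], [0.4392, -0.1514, 0.0533]), (47, [229.77, 157.85], [0.4753, -0.2257, 0.0222]), (95, [243.95, 167.79], [0.5128, -0.1551, 0.0555])] [[230.0, 148.9]]
top [(33, [385.24, 188.52], [0.5087, -0.1571, 0.0608]), (23, [386.43, 210.26], [0.437, -0.1642, 0.0625])] []
```

```bash
python3 -m handwheel '[{"tx":0,"ty":0,"tz":-4,"roll":0},{"tx":0,"ty":0,"tz":-8,"roll":0},{"tx":0,"ty":0,"tz":-15,"roll":0},{"tx":0,"ty":0,"tz":-25,"roll":0},{"tx":0,"ty":0,"tz":-30,"roll":0},{"tx":0,"ty":0,"tz":-30,"roll":0},{"tx":0,"ty":0,"tz":-30,"roll":0},{"tx":0,"ty":0,"tz":-20,"roll":0},{"tx":-15,"ty":0,"tz":-10,"roll":0},{"tx":-20,"ty":-20,"tz":0,"roll":0},{"tx":0,"ty":0,"tz":0,"roll":0},{"tx":0,"ty":0,"tz":0,"roll":0}]'
python3 tin.py; python3 - <<'E'
from h import *
a=V("scene");b=V("top")
A0=V("top","top0.npz");B0=V("scene","scene0.npz")
for n,V_,W,box in(("scene",a,B0,(180,125,280,185)),("top",b,A0,(370,175,465,225))):
    for c,lo,hi in(("blk",(0,0,0),(180,255,45)),("red",(0,170,60),(4,255,255)),("brass",(10,90,40),(30,200,190))):
        f=lambda v:[(int(q[0]),np.round(q[2],1).tolist()) for q in v.blobs(lo,hi,box,5)]
        print(n,c,"start",f(W),"now",f(V_))
cv2.imwrite("pics/end.png",np.hstack([cv2.resize(a.im[90:300,100:400],(440,308),interpolation=cv2.INTER_CUBIC),cv2.resize(b.im[80:290,220:465],(360,308),interpolation=cv2.INTER_CUBIC)])[:,:,::-1])
E
```

```text
t: 29.25
tool_pos: [0.4465, -0.3366, 0.1725]
tool_rot: [2.254, 2.187, 0.001]
contact_force: [-0.3, -0.9, -0.3]
opening: 0.0847
grip_force: 0.0
top 0.062 109 along [0.2335 0.2504 0.2678] lateral [0.4418 0.4592 0.4761] zmax [0.0637 0.0744]
scene 0.062 150 along [0.2371 0.2542 0.2721] lateral [0.4449 0.4651 0.4811] zmax [0.0655 0.0759]
scene 0.01 108 along [0.2397 0.2609 0.2739] lateral [0.4586 0.4793 0.484 ] zmax [0.0136 0.0544]
scene blk start [(39, [193.7, 145.9]), (94, [255.0, 149.4]), (100, [224.9, 156.2]), (97, [244.8, 167.9])] now [(39, [193.1, 145.7]), (93, [254.6, 149.6]), (95, [224.7, 156.1]), (94, [244.0, 167.8])]
scene red start [(92, [206.0, 148.4])] now [(99, [205.6, 148.4])]
scene brass start [(20, [218.4, 125.3]), (61, [212.1, 132.8]), (7, [195.4, 137.7]), (5, [214.8, 139.4]), (10, [230.4, 149.4])] now [(22, [216.2, 125.3]), (18, [205.6, 132.3]), (36, [216.3, 134.3]), (11, [194.9, 137.3]), (5, [214.6, 138.8]), (10, [230.2, 149.5])]
top blk start [(19, [384.5, 188.8]), (24, [383.5, 210.7])] now [(149, [456.3, 185.8]), (31, [385.0, 188.5]), (150, [439.5, 210.2]), (113, [454.5, 217.2]), (22, [386.1, 210.2])]
top red start [(46, [425.8, 193.0])] now [(47, [426.3, 193.0])]
top brass start [(5, [433.4, 193.8]), (8, [405.9, 203.9]), (9, [442.7, 204.1]), (56, [426.0, 207.4])] now [(6, [458.8, 191.8]), (6, [448.3, 197.8]), (8, [406.0, 203.5]), (72, [427.3, 207.6]), (7, [429.0, 219.0])]
```

View pics/end.png

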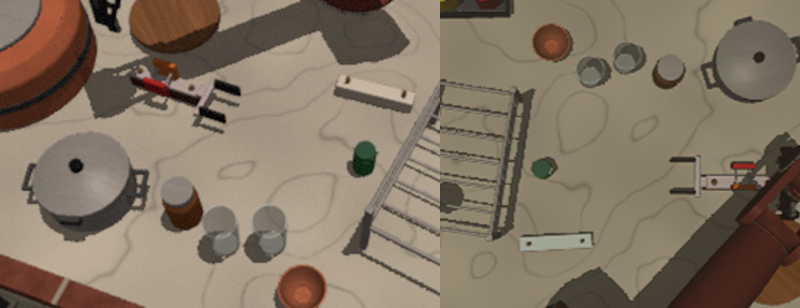

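The last picture shows the tin upright and free in front of the rack at left-half (364,158). The reacher is back on the dark block, same way round, with its marks within about 0.5 px of the start in the scene view. The other things on the ledge look undisturbed and the gripper is clear, so I hand in.

```bash
python3 -c "
from station import ctrl
print(ctrl.finish_job())"
```

```text
the job is handed in; nothing more can be done
None
```

I handed the job in at about 29 s: the tin stands upright and free in front of the rack, and the reacher is back on both dock pins the same way round; no verdict was returned.

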